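# Hang the sample tray on the screw slide and wind it to the mark

### The arm

A 6-joint arm with a two-finger parallel gripper is mounted at the origin on a cart in front of the work surface, level with it; the furniture and walls round the work are solid. World frame = base frame: x ahead of the robot, y to its left, z up, the work surface at z = 0. Lengths are in m, angles in rad, forces in N, time in s.
With the tool pointing down it reaches from about 0.425 to 0.95 m from the base axis. Payload 3.5 kg.
Tool frame: the origin (TCP) lies at the very end of the fingers, on their centre line; the grasp point (between the pads) lies ctrl.grip_point_offset behind it (ctrl.grip_point_offset is the distance from the TCP to the grasp point, in m); z points along the fingers, y is the direction in which the jaws open and shut (so a half turn about z gives the same grasp; the last joint's range is limited). The gripper opens to 85 mm and grips with 20 to 120 N. Pads are 22 mm wide; open, the fingers measure 114 mm over their backs; the gripper's body (76 mm by 85 mm) begins 54 mm behind the grasp point. The pads swing forward as they close: fully open they stand 13 mm farther back than shut.
Start: joints at [-1.482, 0.286, 1.577, -0, 1.279, -0.15], TCP at [0.16, -0.656, 0.231] pointing down, gripper open.
Joint ranges: [-2.77, 2.77], [-0.9, 2.22], [0.21, 2.48], [-1.53, 4.67], [0.24, 2.81], [-2.84, 2.84]. Speed limits (rad/s): [2.79, 2.79, 3.14, 3.14, 3.14, 3.14].

### API

Orientations are given as a unit quaternion [x, y, z, w].
In Python, from plant import telemetry, imaging, ticket, finder, ctrl gives the robot as it stands. The module is installed in compiled form; this text tells all that it offers.
- The arm moves only by the shell command python3 -m crank 'ROWS' [FORCE]. ROWS is JSON, a list of rows, each a list of 7 numbers: the shift along the tool's x, y, z scaled (see below), then the turn, a rotation vector about the tool's x, y, z scaled (see below), then the opening, from 0 (shut) to 1 (fully open). A call has 1 to 12 rows; each row is the pose to reach, as a shift and turn from the pose commanded when the call began, along the tool's axes at that moment; what a row does not reach only later rows make up. The controller multiplies each number of a shift by 0.15 m and each number of a turn by 90 degrees. A row lasts 1/10 s, in which the tool goes at most 50 mm and 8.59 degrees, less where a joint would pass 70% of its speed; a pose out of reach is approached as far as the arm can. A call with a number of a shift or a turn outside -1 to 1 is refused whole. A call with a gripper value outside its range is refused whole. The fingers move at their own pace and stop on an object; FORCE is the grip in N (left out, the last holds). Time passes only in rows, so rows that repeat a pose let the fingers close. It gives the time, the measured TCP pose, the force and the opening at its end, in the units of the state.
- telemetry.get_state(): the state, without advancing time (a new reading comes with each control period).
- imaging.read_camera(name): name is "scene" or "top"; returns a dict with "pixels" (400x640x3 uint8, red, green, blue), "vfov" (degrees; the focal length in pixels is half the picture's height over the tangent of half this angle, whatever the lens; pixels are square), "cx", "cy" (the principal point, pixels), "rvec" (rotation vector, rad) and "tvec" (3), from world to camera coordinates, as OpenCV has them. Camera axes: x right, y down, z forward; pixel columns grow to the right and rows downward; lengths in m; the calibration is good to about 2 mm. A picture is of the moment at which its call begins. There is no depth.
- ticket.sign_off(): hands the job in, once; it reports no verdict.
Trained networks look in a picture, given as the dict that the camera call returned (one of the last four; its "shot" number tells which), for a name from the list of things; names that differ only in an ending like _2 or _b are one class to them, and where a whole thing is asked for, a point or a joint stands for the part that bears it (a point fixed in the world has none). Each returns a list of dicts, best first, with "confidence" (0 to 1); they miss things now and then, are a little off and sometimes report something else, mostly with a low value. They report only what shows in the picture. A call takes as long as a camera call.
- finder.masks_of(label, picture): "pixels" (400x640 bool, what is visible of it) and "extent" ([left, top, right, bottom] in pixels, round what is visible of it).
- finder.pinpoint(label, picture): "location" ([row, column] in pixels: a listed point, or the origin of a listed thing).
The state is a dict: "time": time; "qpos": joint angles; "dq": joint speeds; "joint_efforts": joint torques, N m; "eef_pos": TCP position; "tcp_rot": TCP orientation; "contact_force": force on the tool from outside, world axes, zero at the start; "wrist_torque": the same for the moment, N m; "opening": opening from 0.0 (shut) to 1.0 (fully open).
Only numpy, scipy, OpenCV 4.12 (cv2) and the standard library are available. Lean on these libraries where they do the work, as an engineer would, in place of code of your own. Each camera call takes 0.05 s, during which the arm holds its last target.

### The job

Hang the sample tray on the slide's carriage, hooking its slanted rear strip over the cleat on the upright plate, centred and level, and let go of it. Then crank the handwheel until the carriage's pointer stands exactly opposite the blade of the rider clamped on the scale. Leave the rider where it is clamped, leave the other things on the bench alone, and let go of the crank when you are done.

Things in the scene. Friction and masses are not known exactly. Their poses are not given: they have to be found in the camera images.
- tray: Loose open tray of bare sheet steel, 66 (x) x 110 mm (y), about 0.3 kg, upright on the bench. Origin: centre of its underside; +x its rear, z up. Front and end walls 45 mm high, rear wall (outer face x = 33 mm) 72 mm. Hung, the rear wall leans low down on a round rail in front of the carriage's plate. A tote handle crosses above it on straps at the end walls.
- tray_grip (a point): Centre of the tray's black handle bar, 100 mm above the tray's underside, over its middle; axes as the tray's. The bar is flat-sided, 12 mm thick (x), 14 mm high, 110 mm long (y); the place to grip, from above with the fingers closing along the tray's x.
- tray_strip (a point): Middle of the free lower edge of the tray's hanging strip, 58 mm behind and 40 mm above the tray's origin; axes as the tray's. The strip, 4 mm thick and 90 mm wide, slants from the top of the rear wall down and rearward, 50 degrees below level.
- slide_bed: Fixed screw slide: bed 100 mm deep (x), about 310 mm long (y, the slide direction), 30 mm high, with a grey 80 x 80 x 82 mm gearbox under the handwheel at its -y (right) end. Origin: at bench height under the bed's middle; x away from the robot, y along the slide to the left, z up.
- cleat (a point): Point on the moving carriage, 62 mm above the bench, axes as the bed's: here the tray's origin lies, axes parallel, when it hangs properly. The upright plate (110 mm wide) has its front face 61 mm behind this point (+x), its top edge 72 mm above it. The carriage's deck lies 18 mm below this point. The hung tray's handle bar is 100 mm above it.
- cleat_edge (a point): Middle of the upper free edge of the cleat, 38 mm behind and 60 mm above point cleat. 4 mm thick, 100 mm wide, it slants up and forward from the plate at 50 degrees; the V behind it is 20 mm wide. Lowered straight down, the tray's strip enters the V and lies on it, the rear wall against a 14 mm round rail (its middle 10 mm above point cleat, its front 34 mm behind it); let go 2 to 4 mm high, it slides home.
- carriage (a joint): Travel of the carriage along the bed, m, growing to +y (away from the handwheel), 0 to 0.056. Driven only by the screw: 16 mm for each full turn of the handwheel. The screw holds it: the carriage stays where it is left and cannot be pushed by hand.
- handwheel (a joint): Angle of the handwheel, rad, growing clockwise seen from above; carriage travel = 0.016 m x angle / (2 pi), so clockwise drives the carriage to +y. 0.1 to 0.2 N m of friction; it stays where it is left.
- wheel_axis (a point): On the vertical axis of the handwheel, at mid-height of its rim, 96 mm above the bench. The wheel lies flat, 120 mm over the rim, three spokes, black rim 12 mm thick.
- knob_mid (a point): Middle of the black upright crank knob on the handwheel, 131 mm above the bench, 42 mm from the wheel's axis. Round, 22 mm in diameter, from 105 to 153 mm above the bench. It spins freely on its own pin, so it can be held from above without turning the gripper while it is led round the circle.
- pointer (a point): Tip of the dark, 2.4 mm thick pointer that sticks out from the carriage toward the robot, over the ruled scale at the front left of the bed, 46 mm above the bench. Axes as the bed's.
- mark (a point): The set position: tip of the 2.4 mm thick blade on the rider, a dark 12 x 20 x 16 mm block with a round steel thumbscrew, clamped on the scale's front edge. The blade points away from the robot at the pointer; they are opposite when both have the same y along the bed. At the start it is 10 mm or more to +y (left) of the pointer. Axes as the bed's.
- jar: Bystander: white jar with black lid, 75 mm across, 85 mm high; origin under its centre.
- bulb: Bystander: orange rubber pipette bulb, 47 mm across, 63 mm high; origin under its centre.
- beaker: Bystander: empty clear beaker, about 90 mm across, 110 mm high; origin under its centre.
- caliper_1: Bystander: caliper lying flat on the bench, 60 x 190 x 8 mm; origin under its centre.

How it is judged:
On the way, in this order (a step that is already met when the one before it is completed fails the run):
1. the tray hangs on the carriage's cleat, centred and level, and is let go (x of tray in the frame of cleat between -0.006 and 0.006 m and y of tray in the frame of cleat between -0.012 and 0.012 m and z of tray in the frame of cleat between -0.005 and 0.006 m and angle between tray's own z axis and vertical below 0.12 rad and angle between the x axis of tray and the x axis of cleat, either way round below 0.1 rad and linear speed of tray below 0.05 m/s and contact force between the fingers and tray below 0.1 N), for 0.3 s.
2. the carriage's pointer is opposite the rider's blade (y of pointer in the frame of mark between -0.002 and 0.002 m), for 0.2 s.
At the end, for the whole second after the job is handed in: The tray hangs on the carriage's cleat at rest: within 6 mm fore and aft, 12 mm sideways of centre and about 5 mm in height of its hung place, level and square within about 6 degrees; the pointer is within 2 mm of the rider's blade along the slide and the carriage is still; the robot has let go (all of step 1 and all of step 2 and velocity of joint carriage between -0.002 and 0.002 m/s); the robot touches nothing.
It fails at once if the rider is shifted along the scale (distance of mark from where it was at the start of the episode above 0.004 m).
It fails at once if the jar is knocked away (distance of jar from where it was at the start of the episode above 0.03 m).
It fails at once if the pipette bulb is knocked away (distance of bulb from where it was at the start of the episode above 0.03 m).
It fails at once if the beaker is knocked away (distance of beaker from where it was at the start of the episode above 0.03 m).
It fails at once if the caliper is knocked away (distance of caliper_1 from where it was at the start of the episode above 0.03 m).
It also fails if it takes over 64 s, if anything falls off the work surface, if the arm or the gripper's body presses on something with over 40 N, if the wrist force passes 120 N, or if a joint passes its speed limit or range.

## Working session

There is one attempt and no reset: what is moved stays moved. The work goes in short steps, Python scripts to look and compute and a shell command to move; the robot and the scene stay as the last step left them, time stands still between calls to the robot, and variables do not carry over. Pictures are saved under pics/ and viewed, and the job is handed in when it is done.

```bash
mkdir -p pics
cat > h.py <<'E'
import numpy as np, cv2
from plant import telemetry, imaging, ticket, finder, ctrl
from scipy.spatial.transform import Rotation as R
def K(p):
    f=200/np.tan(np.radians(p['vfov'])/2); return np.array([[f,0,p['cx']],[0,f,p['cy']],[0,0,1.]])
def ray(p,rc):
    Rm=cv2.Rodrigues(np.array(p['rvec'],float))[0]; t=np.array(p['tvec'],float)
    d=Rm.T@np.linalg.inv(K(p))@np.array([rc[1],rc[0],1.]); return -Rm.T@t,d
def at_z(p,rc,z):
    c,d=ray(p,rc); return c+d*(z-c[2])/d[2]
def tri(ps,rcs):
    A=np.zeros((3,3));b=np.zeros(3)
    for p,rc in zip(ps,rcs):
        c,d=ray(p,rc); d=d/np.linalg.norm(d); M=np.eye(3)-np.outer(d,d); A+=M;b+=M@c
    return np.linalg.solve(A,b)
def proj(p,X):
    q,_=cv2.projectPoints(np.array(X,float).reshape(-1,3),np.array(p['rvec'],float),np.array(p['tvec'],float),K(p),None); return q.reshape(-1,2)
def save(p,n,box=None,s=1):
    im=p['pixels'][:,:,::-1]
    if box: l,t,r,b=box; im=im[t:b,l:r]
    if s!=1: im=cv2.resize(im,None,fx=s,fy=s,interpolation=cv2.INTER_CUBIC)
    cv2.imwrite('pics/'+n,im)
E
python3 - <<'E'
from h import *
a=imaging.read_camera('scene');b=imaging.read_camera('top')
save(a,'s0.png');save(b,'t0.png')
Z={'tray':0,'tray_grip':.1,'tray_strip':.04,'slide_bed':0,'cleat':.062,'cleat_edge':.122,'wheel_axis':.096,'knob_mid':.131,'pointer':.046,'mark':.046,'jar':0,'bulb':0,'beaker':0,'caliper_1':0}
for n,z in Z.items():
    o=[]
    for p in (a,b):
        r=finder.pinpoint(n,p); o.append(r[0] if r else None)
    s=n
    for p,r in zip((a,b),o):
        if r: s+=' %s c%.2f %s'%(np.round(r['location'],1),r['confidence'],np.round(at_z(p,r['location'],z),4))
        else: s+=' None'
    if all(o): s+=' TRI %s'%np.round(tri((a,b),[r['location'] for r in o]),4)
    print(s)
for p in(a,b): print(p['vfov'],p['cx'],p['cy'],ray(p,(200,320)))
print(telemetry.get_state(), ctrl.grip_point_offset)
E
```

```text
tray [230.6 384.3] c0.70 [ 0.405  -0.2981  0.    ] [204.1 286.9] c0.58 [ 0.5511 -0.1017  0.    ] TRI [ 0.453  -0.1366  0.1172]
tray_grip [198.2 387.6] c0.55 [ 0.4052 -0.3052  0.1   ] [251.1 358.8] c0.63 [ 0.4134 -0.307   0.1   ] TRI [ 0.4099 -0.3086  0.0964]
tray_strip [214.2 369. ] c0.88 [ 0.4507 -0.2979  0.04  ] [234.2 348.5] c0.92 [ 0.4583 -0.2838  0.04  ] TRI [ 0.4528 -0.2856  0.0472]
slide_bed [187.  327.3] c0.73 [ 0.639  -0.4296  0.    ] [200.  293.7] c0.70 [ 0.5632 -0.1225  0.    ] TRI [ 0.5279 -0.1469  0.1938]
cleat [234.2 308.9] c0.68 [ 0.5413 -0.1265  0.062 ] [203.9 289.4] c0.84 [ 0.5483 -0.1147  0.062 ] TRI [ 0.5428 -0.1177  0.0682]
cleat_edge [215.2 291.7] c0.80 [ 0.5751 -0.1061  0.122 ] [191.5 285.1] c0.89 [ 0.579  -0.1086  0.122 ] TRI [ 0.5781 -0.1089  0.1194]
wheel_axis [185.7 327.1] c0.82 [ 0.5753 -0.2985  0.096 ] [194.3 346.8] c0.80 [ 0.5706 -0.2776  0.096 ] TRI [ 0.5675 -0.2776  0.1101]
knob_mid [263.9 212.5] c0.73 [0.6306 0.1249 0.131 ] [210.  352.3] c0.56 [ 0.5254 -0.2891  0.131 ] TRI [ 0.6603 -0.1706 -0.054 ]
pointer [270.9 308.2] c0.92 [ 0.4896 -0.0243  0.046 ] 
[... 1014 characters left out ...]
 1.5, 'qpos': array([-1.48198943e+00,  2.86301742e-01,  1.57667688e+00,  4.32465877e-05,
        1.27858346e+00, -1.49995089e-01]), 'dq': array([-5.44780877e-04, -1.69333541e-04, -3.54159373e-04,  9.61160454e-05,
        3.53581414e-05,  3.09176856e-03]), 'joint_efforts': array([-5.36850530e-04, -4.05954051e+01, -2.92931217e+01, -1.25176180e-04,
        5.98365077e-04, -2.15340023e-06]), 'eef_pos': array([ 0.15970593, -0.65583618,  0.23133624]), 'tcp_rot': array([9.92880908e-01, 1.19111301e-01, 2.02294058e-05, 1.59144265e-05]), 'contact_force': array([ 0.1339289 , -0.2937673 , -0.25014907]), 'wrist_torque': array([ 0.00583154,  0.00164811, -0.0120083 ]), 'opening': 1.0005006337943987} 0.0187
```

Run:
```python
from h import *
a=imaging.read_camera('scene');b=imaging.read_camera('top')
save(a,'s1.png',(180,120,480,345),2.6);save(b,'t1.png',(210,110,430,290),3.6)
```

```text
(no output)
```

View pics/s1.png

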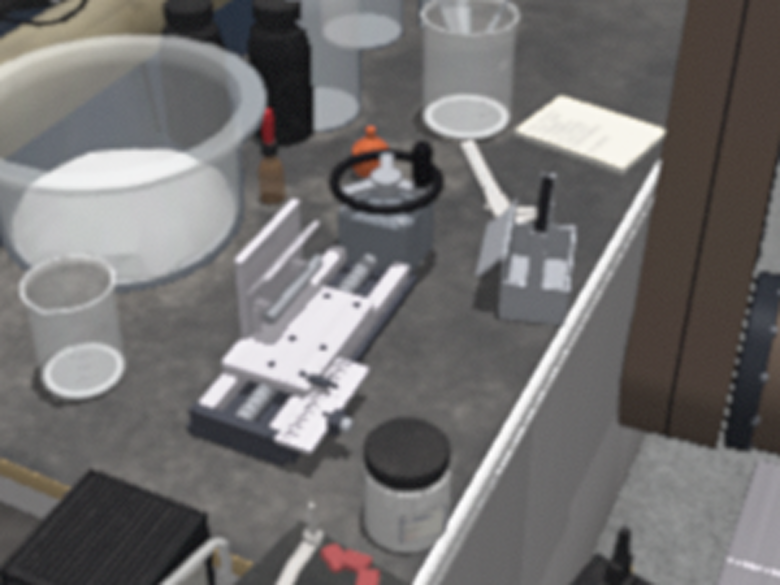

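View pics/t1.png

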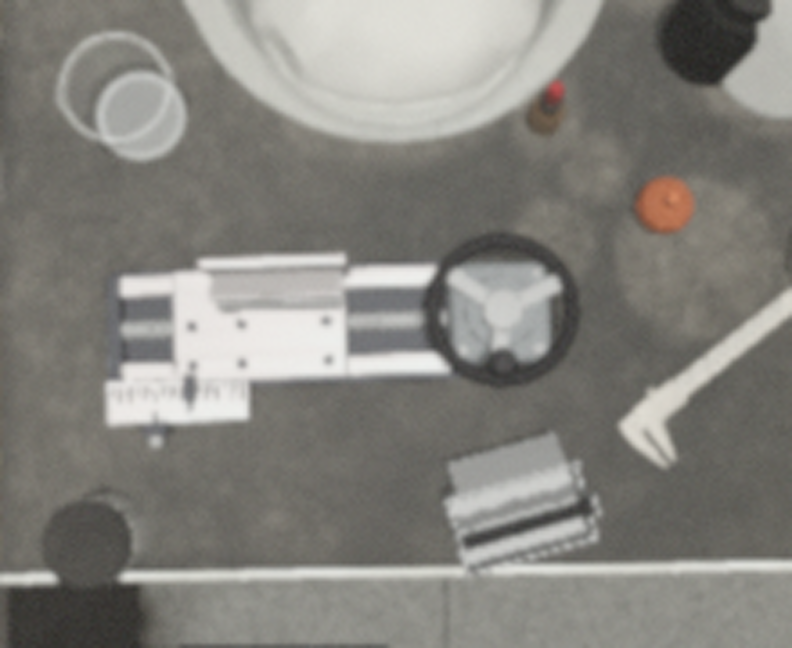

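View pics/t0.png

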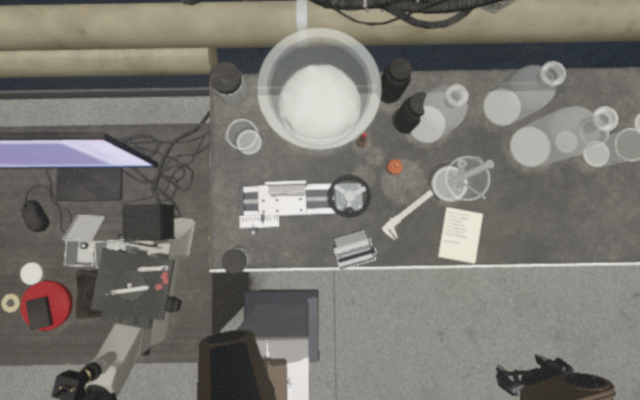

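The crops show the tray at the front right with its bar from about (339,260) to (374,251) in the top view. The carriage is left of the handwheel and the knob is at the front of the wheel, about (350,210). The pointer is at (263,217) and the rider at (253,230). Next I measure the yaws and positions.

Run:
```python
from h import *
b=imaging.read_camera('top');a=imaging.read_camera('scene')
F=lambda x,y:(110+y/3.6-.3,210+x/3.6-.3)
def line(n,p,q,z):
    P=at_z(b,F(*p),z);Q=at_z(b,F(*q),z);d=P-Q
    print(n,np.round(P,4),np.round(Q,4),'len %.4f yawdeg %.2f'%(np.linalg.norm(d),np.degrees(np.arctan2(d[1],d[0]))-90))
line('bar',(465,541),(590,508),.107)
line('striptop',(443,495),(578,462),.072)
line('stripfree',(448,463),(555,433),.042)
line('platetop',(198,263),(345,255),.134)
line('bedfront',(250,380),(448,372),.03)
line('bedback',(120,278),(430,265),.03)
# bar mask
g=b['pixels'].astype(int).sum(2); 
ys,xs=np.where(g<150); m=(xs>335)&(xs<378)&(ys>245)&(ys<265); ys,xs=ys[m],xs[m]
print(len(xs),np.round([at_z(b,(y,x),.107) for y,x in ((ys.mean(),xs.mean()),)],4))
X=np.array([at_z(b,(y,x),.107)[:2] for y,x in zip(ys,xs)]);w,v=np.linalg.eigh(np.cov(X.T));print(np.degrees(np.arctan2(v[1,1],v[0,1])), X.min(0),X.max(0))
for n in ('slide_bed','handwheel','cleat','tray','carriage'):
    for p,k in ((a,'s'),(b,'t')):
        for r in finder.masks_of(n,p)[:1]: print(n,k,round(r['confidence'],2),r['extent'])
for k in range(2):
    b=imaging.read_camera('top');a=imaging.read_camera('scene')
    for n,z in (('tray_grip',.1),('cleat',.062),('cleat_edge',.122),('wheel_axis',.096),('knob_mid',.131),('pointer',.046),('mark',.046)):
        for p in (a,b):
            print(n,[(np.round(r['location'],1),round(r['confidence'],2),np.round(at_z(p,r['location'],z)[:2],4)) for r in finder.pinpoint(n,p)[:3]])
save(b,'t2.png',(225,170,305,245),8); save(a,'s2.png',(260,220,340,295),8)
```

```text
bar [ 0.3908 -0.2515  0.107 ] [ 0.414  -0.3466  0.107 ] len 0.0979 yawdeg 13.70
striptop [ 0.4235 -0.2364  0.072 ] [ 0.4474 -0.3428  0.072 ] len 0.1090 yawdeg 12.69
stripfree [ 0.4472 -0.2417  0.042 ] [ 0.4698 -0.3286  0.042 ] len 0.0898 yawdeg 14.63
platetop [ 0.6024 -0.0552  0.134 ] [ 0.6066 -0.165   0.134 ] len 0.1099 yawdeg 2.17
bedfront [ 0.517  -0.0813  0.03  ] [ 0.5208 -0.2435  0.03  ] len 0.1622 yawdeg 1.36
bedback [0.6027 0.0249 0.03  ] [ 0.6091 -0.2303  0.03  ] len 0.2553 yawdeg 1.45
0 [[nan nan nan]]<stdin>:16: RuntimeWarning: Mean of empty slice.
  ret = ret.dtype.type(ret / rcount)
  avg = a.mean(axis, **keepdims_kw)
  ret = um.true_divide(
<stdin>:17: RuntimeWarning: Degrees of freedom <= 0 for slice
  c *= np.true_divide(1, fact)
  c *= np.true_divide(1, fact)
Traceback (most recent call last):
ValueError: not enough values to unpack (expected 2, got 0)

During handling of the above exception, another exception occurred:

Traceback (most recent call last):
numpy.linalg.LinAlgError: 0-dimensional array given. Array must be at least two-dimensional
```

Run:
```python
from h import *
for k in range(2):
    b=imaging.read_camera('top');a=imaging.read_camera('scene')
    for n,z in (('tray_grip',.1),('cleat',.062),('cleat_edge',.122),('wheel_axis',.096),('knob_mid',.131),('pointer',.046),('mark',.046)):
        for p in (a,b):
            print(n,[(np.round(r['location'],1),round(r['confidence'],2),np.round(at_z(p,r['location'],z)[:2],4)) for r in finder.pinpoint(n,p)[:2]])
save(b,'t2.png',(225,170,305,245),8); save(a,'s2.png',(260,220,340,295),8)
```

```text
tray_grip [(array([200.6, 388. ]), 0.72, array([ 0.4005, -0.2952]))]
tray_grip [(array([255.2, 355.4]), 0.72, array([ 0.4024, -0.2974]))]
cleat [(array([236.3, 308.7]), 0.59, array([ 0.5378, -0.1189]))]
cleat [(array([142.1, 250.1]), 0.75, array([ 0.7296, -0.0027])), (array([202.5, 287.4]), 0.71, array([ 0.5524, -0.109 ]))]
cleat_edge [(array([213. , 293.4]), 0.86, array([ 0.5759, -0.1158]))]
cleat_edge [(array([195.5, 347.9]), 0.62, array([ 0.5653, -0.2788])), (array([196.3, 286.8]), 0.56, array([ 0.5659, -0.1131]))]
wheel_axis [(array([190.2, 325.6]), 0.71, array([ 0.569 , -0.2764])), (array([263.9, 215.8]), 0.63, array([0.6531, 0.092 ]))]
wheel_axis [(array([194. , 348.1]), 0.87, array([ 0.5713, -0.2812])), (array([199. , 293.6]), 0.3, array([ 0.5599, -0.1294]))]
knob_mid [(array([183.5, 341.6]), 0.68, array([ 0.5214, -0.2742]))]
knob_mid [(array([213.6, 351.9]), 0.36, array([ 0.5158, -0.2878]))]
pointer [(array([266.9, 312.6]), 0.67, array([ 0.4868, -0.0406]))]
pointer [(array([224.7, 262.3]), 0.57, array([ 0.4901, -0.034 ]))]
mark [(array([275.6, 305.1]), 0.62, array([ 0.4886, -
[... 782 characters left out ...]
eel_axis [(array([193.7, 350.1]), 0.86, array([ 0.5721, -0.2868]))]
knob_mid [(array([183.1, 341.6]), 0.65, array([ 0.5223, -0.2759])), (array([215.3, 292.5]), 0.55, array([ 0.5666, -0.0958]))]
knob_mid [(array([212.1, 351.7]), 0.45, array([ 0.5198, -0.2874]))]
pointer [(array([265.6, 310.8]), 0.95, array([ 0.4926, -0.0427])), (array([202.1, 386.9]), 0.32, array([ 0.4249, -0.3645]))]
pointer [(array([224.5, 263.3]), 0.72, array([ 0.4906, -0.0369])), (array([252.8, 355.4]), 0.67, array([ 0.4047, -0.3022]))]
mark [(array([277.6, 303. ]), 0.55, array([4.897e-01, 2.000e-04]))]
mark [(array([199.9, 299.4]), 0.47, array([ 0.5603, -0.1425])), (array([255.4, 354.6]), 0.4, array([ 0.3973, -0.2997]))]
```

```bash
sleep 1
```

```text
(no output)
```

View pics/t2.png

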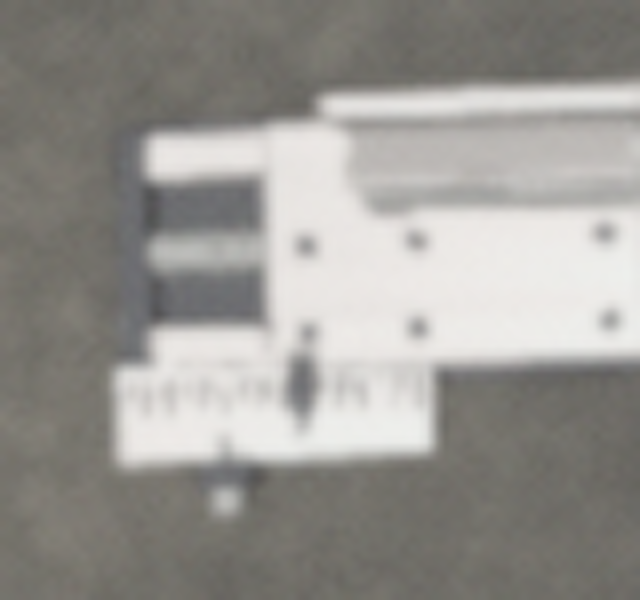

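View pics/s2.png

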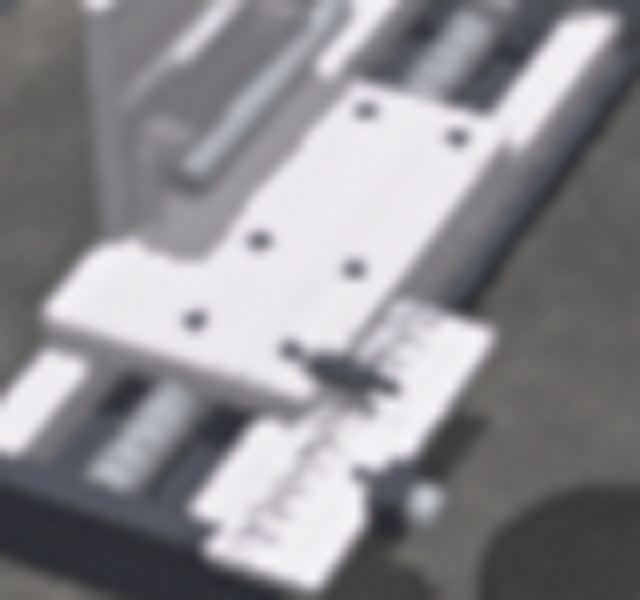

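```bash
cat >> h.py <<'E'
def go(pos=None,yaw=None):
    s=telemetry.get_state(); p=np.array(s['eef_pos']);r=R.from_quat(s['tcp_rot'])
    M=r.as_matrix()
    if pos is not None: print('shift',np.round(M.T@(np.array(pos)-p)/.15,4))
    if yaw is not None:
        y=np.radians(yaw); T=np.array([[np.cos(y),np.sin(y),0],[np.sin(y),-np.cos(y),0],[0,0,-1]])
        print('turn',np.round((r.inv()*R.from_matrix(T)).as_rotvec(degrees=True)/90,4))
    print('t',round(s['time'],2),np.round(p,4),'yaw %.2f'%np.degrees(np.arctan2(M[1,0],M[0,0])),'z',np.round(M[:,2],4),'F',np.round(s['contact_force'],1),'op',round(s['opening'],3))
E
python3 - <<'E'
from h import *
go((.402,-.299,.231),103.7)
b=imaging.read_camera('top')
for pts,z in (([(320,117),(640,106)],.134),([(302,430),(224,440)],.046),([(115,370),(435,360)],.034)):
    print([np.round(at_z(b,(170+y/8-.45,225+x/8-.45),z),4) for x,y in pts])
E
```

```text
shift [ 2.1322 -1.9293  0.0024]
turn [ 0.      0.     -1.0002]
t 3.3 [ 0.1597 -0.6558  0.2314] yaw 13.68 z [ 0. -0. -1.] F [ 0.3 -0.3 -0.2] op 1.0
[array([ 0.5986, -0.0548,  0.134 ]), array([ 0.6005, -0.1622,  0.134 ])]
[array([ 0.4941, -0.0341,  0.046 ]), array([ 0.491 , -0.0058,  0.046 ])]
[array([0.5173, 0.0363, 0.034 ]), array([ 0.519 , -0.0811,  0.034 ])]
```

```bash
python3 -m crank '[[1,-0.9,0,0,0,-1,1],[1,-0.9,0,0,0,-1,1],[1,-0.9,0,0,0,-1,1],[1,-0.9,0,0,0,-1,1],[1,-0.9,0,0,0,-1,1],[1,-0.9,0,0,0,-1,1],[1,-0.9,0,0,0,-1,1],[1,-0.9,0,0,0,-1,1],[1,-0.9,0,0,0,-1,1],[1,-0.9,0,0,0,-1,1],[1,-0.9,0,0,0,-1,1]]'; python3 -c "
from h import *
go((.402,-.299,.231),103.7)"
```

```text
time: 4.45
eef_pos: [0.2735, -0.4892, 0.2315]
tcp_rot: [0.616, 0.788, -0.0, 0.0]
contact_force: [-0.1, 0.4, -0.6]
opening: 0.998
shift [1.0245 1.1366 0.0029]
turn [0.     0.0002 0.0025]
t 4.45 [ 0.2735 -0.4892  0.2315] yaw 103.93 z [ 1.e-04 -3.e-04 -1.e+00] F [-0.1  0.4 -0.6] op 0.998
```

```bash
python3 -m crank '[[0.25,0.25,0,0,0,0,1],[0.5,0.5,0,0,0,0,1],[0.7,0.7,0,0,0,0,1],[0.9,1,0,0,0,0,1],[1,1,0,0,0,0,1],[1,1,0,0,0,0,1],[1,1,0,0,0,0,1]]'; python3 -c "
from h import *
go((.402,-.299,.0805),103.7)"
```

```text
time: 5.15
eef_pos: [0.3836, -0.3083, 0.2316]
tcp_rot: [0.618, 0.786, -0.0, 0.0]
contact_force: [0.1, -0.1, -0.7]
opening: 1.005
shift [0.0319 0.1341 1.007 ]
turn [-0.0001  0.0007  0.0001]
t 5.15 [ 0.3836 -0.3083  0.2316] yaw 103.71 z [ 1.e-04 -1.e-03 -1.e+00] F [ 0.1 -0.1 -0.7] op 1.005
```

```bash
python3 -m crank '[[0.03,0.13,0.2,0,0,0,1],[0.03,0.13,0.4,0,0,0,1],[0.03,0.13,0.6,0,0,0,1],[0.03,0.13,0.68,0,0,0,1],[0.03,0.13,0.68,0,0,0,1]]'; python3 -c "
from h import *
go((.402,-.299,.0805),103.7)
b=imaging.read_camera('top');a=imaging.read_camera('scene')
save(b,'t3.png',(310,200,410,275),7);save(a,'s3.png',(330,140,430,245),5)"
```

```text
time: 5.65
eef_pos: [0.4001, -0.2991, 0.1273]
tcp_rot: [0.619, 0.786, 0.0, -0.002]
contact_force: [-0.8, 0.3, -1.0]
opening: 1.001
shift [-0.0037  0.0129  0.3121]
turn [-0.0014 -0.0025 -0.0015]
t 5.65 [ 0.4001 -0.2991  0.1273] yaw 103.56 z [-0.0031  0.0032 -1.    ] F [-0.8  0.3 -1. ] op 1.001
```

View pics/t3.png

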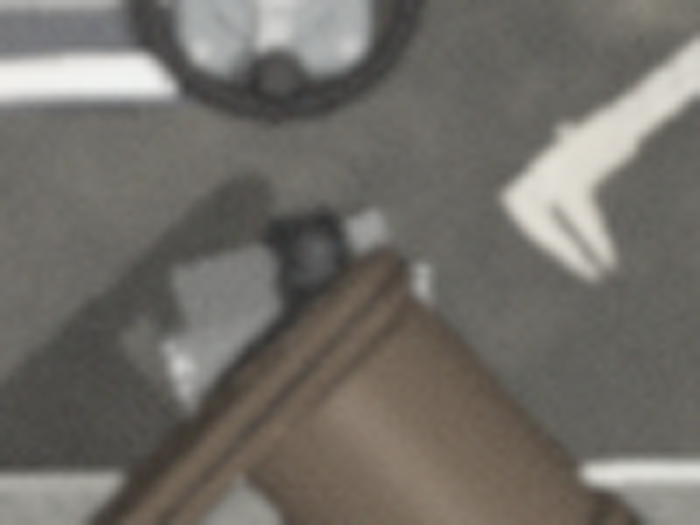

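View pics/s3.png

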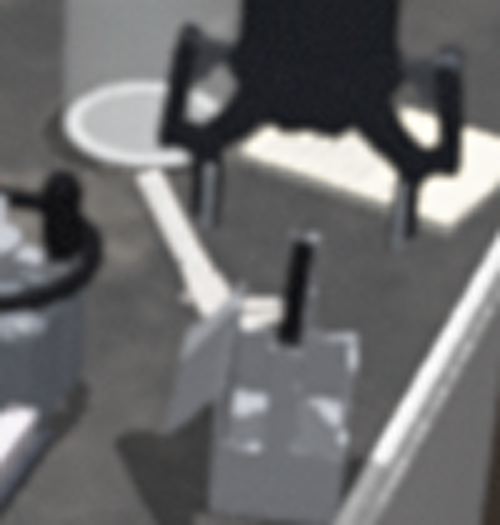

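The scene view has the open fingers straddling the bar (bar at crop (297,290), fingers at (205,190) and (403,215)), so I'll descend and grip.

```bash
python3 -m crank '[[0,0.01,0.15,0,0,0,1],[0,0.01,0.3,0,0,0,1],[0,0.01,0.31,0,0,0,1],[0,0.01,0.31,0,0,0,0.6],[0,0.01,0.31,0,0,0,0.3],[0,0.01,0.31,0,0,0,0],[0,0.01,0.31,0,0,0,0],[0,0.01,0.31,0,0,0,0],[0,0.01,0.31,0,0,0,0],[0,0.01,0.31,0,0,0,0]]' 50; python3 -c "
from h import *
go((.402,-.299,.235),103.7)"
```

```text
time: 6.75
eef_pos: [0.4033, -0.2988, 0.0834]
tcp_rot: [0.618, 0.786, -0.0, 0.0]
contact_force: [-1.1, 0.3, 3.5]
opening: 0.133
shift [ 4.0000e-04 -8.3000e-03 -1.0108e+00]
turn [ 0.0001  0.0003 -0.0001]
t 6.75 [ 0.4033 -0.2988  0.0834] yaw 103.69 z [ 2.e-04 -4.e-04 -1.e+00] F [-1.1  0.3  3.5] op 0.133
```

```bash
python3 -m crank '[[0,0,-0.1,0,0,0,0],[0,0,-0.3,0,0,0,0],[0,0,-0.5,0,0,0,0],[0,0,-0.75,0,0,0,0],[0,0,-1,0,0,0,0],[0,0,-1,0,0,0,0],[0,0,-1,0,0,0,0]]'; python3 -c "
from h import *
go((.43,-.112,.235),91.6)"
```

```text
time: 7.45
eef_pos: [0.4031, -0.2985, 0.2327]
tcp_rot: [0.618, 0.786, -0.0, 0.0]
contact_force: [-0.0, 0.4, -3.7]
opening: 0.126
shift [ 1.1657  0.4685 -0.0158]
turn [0.0002 0.0002 0.1343]
t 7.45 [ 0.4031 -0.2985  0.2327] yaw 103.68 z [ 4.e-04 -3.e-04 -1.e+00] F [-0.   0.4 -3.7] op 0.126
```

```bash
python3 -m crank '[[0.15,0.06,0,0,0,0.03,0],[0.35,0.14,0,0,0,0.06,0],[0.55,0.22,0,0,0,0.09,0],[0.75,0.3,0,0,0,0.12,0],[0.9,0.37,0,0,0,0.134,0],[1,0.42,0,0,0,0.134,0],[1,0.42,0,0,0,0.134,0],[1,0.42,0,0,0,0.134,0]]'; python3 -c "
from h import *
go((.539,-.1115,.235),91.6)"
```

```text
time: 8.25
eef_pos: [0.4279, -0.1374, 0.2306]
tcp_rot: [0.697, 0.717, -0.001, -0.002]
contact_force: [-0.4, -0.0, -2.3]
opening: 0.127
shift [ 0.1512  0.7454 -0.0319]
turn [-0.0023 -0.0011  0.0009]
t 8.25 [ 0.4279 -0.1374  0.2306] yaw 91.68 z [-0.0036  0.0016 -1.    ] F [-0.4 -0.  -2.3] op 0.127
```

```bash
python3 -m crank '[[0.1,0.15,-0.02,0,0,0,0],[0.15,0.35,-0.02,0,0,0,0],[0.15,0.55,-0.02,0,0,0,0],[0.15,0.7,-0.02,0,0,0,0],[0.15,0.745,-0.02,0,0,0,0],[0.15,0.745,-0.02,0,0,0,0],[0.15,0.745,-0.02,0,0,0,0]]'; python3 -c "
from h import *
go((.539,-.1115,.175),91.6)
b=imaging.read_camera('top');a=imaging.read_camera('scene')
save(b,'t4.png',(230,150,350,240),6);save(a,'s4.png',(240,120,370,270),4)"
```

```text
time: 8.95
eef_pos: [0.5388, -0.1127, 0.2349]
tcp_rot: [0.697, 0.717, -0.001, -0.001]
contact_force: [-0.1, -0.5, -0.7]
opening: 0.126
shift [0.0081 0.0021 0.3997]
turn [-0.0014 -0.0004 -0.0003]
t 8.95 [ 0.5388 -0.1127  0.2349] yaw 91.58 z [-2.2e-03  5.0e-04 -1.0e+00] F [-0.1 -0.5 -0.7] op 0.126
```

View pics/t4.png

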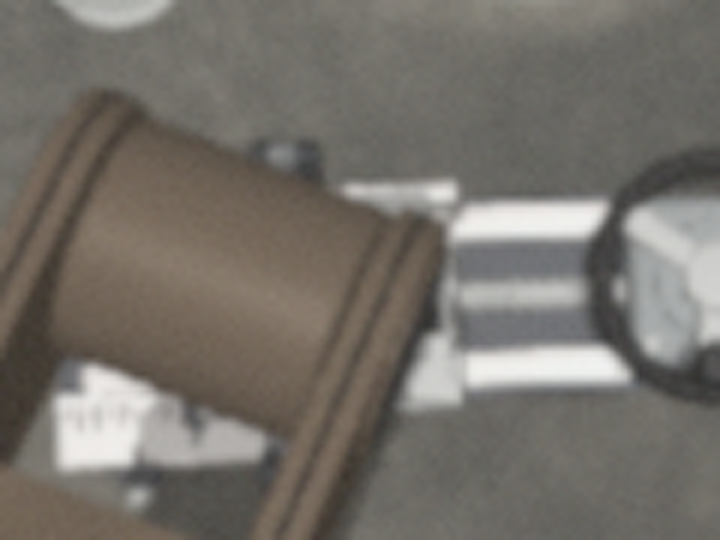

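View pics/s4.png

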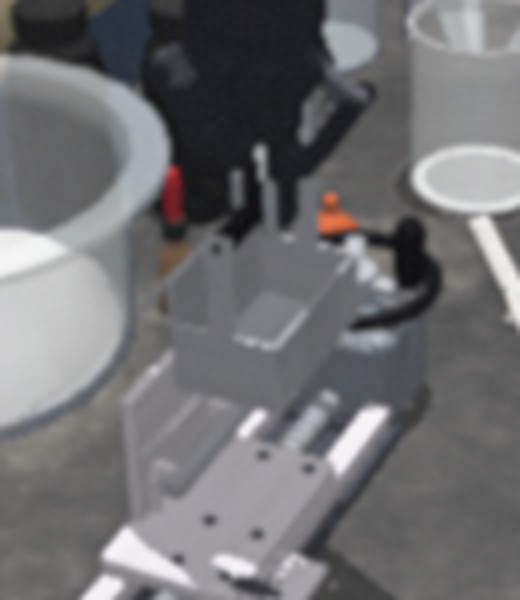

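```bash
python3 -m crank '[[0.008,0,0.1,0,0,0,0],[0.008,0,0.2,0,0,0,0],[0.008,0,0.3,0,0,0,0],[0.008,0,0.4,0,0,0,0],[0.008,0,0.4,0,0,0,0],[0.008,0,0.4,0,0,0,0]]'; python3 -c "
from h import *
go((.539,-.1115,.148),91.6)
a=imaging.read_camera('scene')
save(a,'s5.png',(240,120,370,270),4)"
```

```text
time: 9.65
eef_pos: [0.5396, -0.111, 0.175]
tcp_rot: [0.697, 0.717, -0.0, -0.001]
contact_force: [1.0, -0.2, -1.0]
opening: 0.125
shift [-0.0036 -0.0035  0.1797]
turn [-0.0009 -0.0004  0.0003]
t 9.65 [ 0.5396 -0.111   0.175 ] yaw 91.63 z [-1.5e-03  6.0e-04 -1.0e+00] F [ 1.  -0.2 -1. ] op 0.125
```

View pics/s5.png

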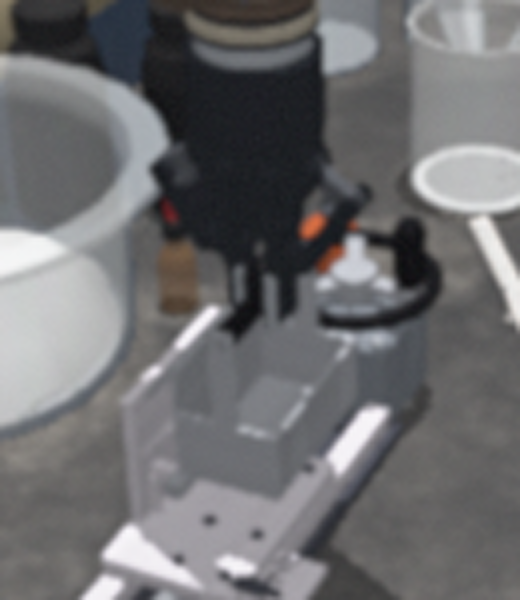

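The tray sits level with its rear wall just ahead of the plate, so I lower it into the V slowly.

```bash
python3 -m crank '[[0,0,0.05,0,0,0,0],[0,0,0.09,0,0,0,0],[0,0,0.13,0,0,0,0],[0,0,0.16,0,0,0,0],[0,0,0.18,0,0,0,0],[0,0,0.18,0,0,0,0],[0,0,0.18,0,0,0,0]]'; python3 -c "
from h import *
go((.539,-.1115,.148),91.6)
a=imaging.read_camera('scene')
save(a,'s6.png',(240,120,370,270),4)"
```

```text
time: 10.4
eef_pos: [0.5394, -0.1121, 0.1583]
tcp_rot: [0.697, 0.717, -0.002, -0.0]
contact_force: [-22.3, 3.4, 32.2]
opening: 0.128
shift [ 0.0044 -0.0024  0.0686]
turn [-0.0022  0.0016  0.0008]
t 10.4 [ 0.5394 -0.1121  0.1583] yaw 91.67 z [-0.0033 -0.0026 -1.    ] F [-22.3   3.4  32.2] op 0.128
```

View pics/s6.png

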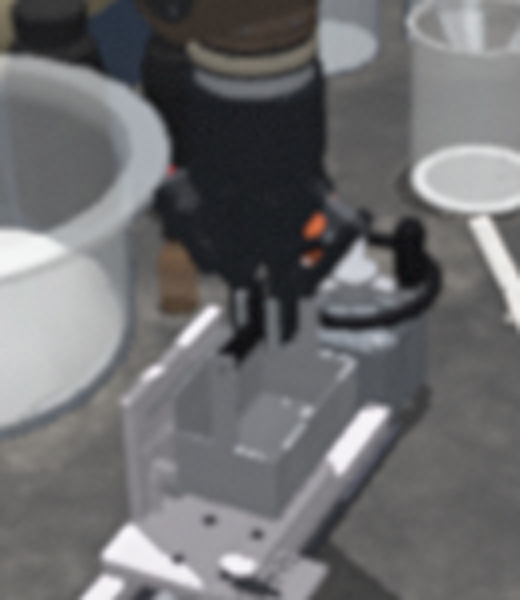

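The force points up and toward the robot, and the arm stopped about 10 mm high. The tray is a few mm too far rearward and is on the rail or plate. I lift off, come 4 mm forward and lower again.

```bash
python3 -m crank '[[0,0,-0.08,0,0,0,0],[0,-0.01,-0.13,0,0,0,0],[0,-0.027,-0.13,0,0,0,0],[0,-0.027,-0.13,0,0,0,0],[0,-0.027,-0.13,0,0,0,0]]'; python3 -c "
from h import *
go((.535,-.1115,.149),91.6)
a=imaging.read_camera('scene')
save(a,'s7.png',(260,170,340,270),6)"
```

```text
time: 10.95
eef_pos: [0.5358, -0.1112, 0.1677]
tcp_rot: [0.697, 0.717, 0.0, -0.0]
contact_force: [-0.1, -0.2, -2.5]
opening: 0.126
shift [-0.002  -0.0056  0.1247]
turn [-0.     -0.0001  0.0002]
t 10.95 [ 0.5358 -0.1112  0.1677] yaw 91.62 z [-0.e+00  2.e-04 -1.e+00] F [-0.1 -0.2 -2.5] op 0.126
```

View pics/s7.png

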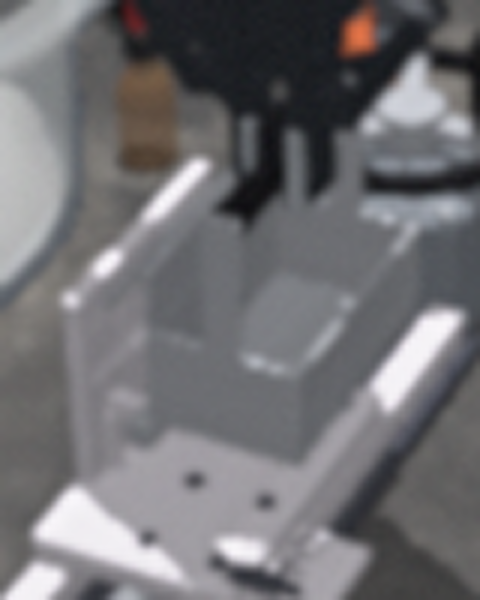

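```bash
python3 -m crank '[[0,-0.004,0.03,0,0,0,0],[0,-0.004,0.06,0,0,0,0],[0,-0.004,0.085,0,0,0,0],[0,-0.004,0.085,0,0,0,0]]'; python3 -c "
from h import *
go((.535,-.1115,.149),91.6)"
```

```text
time: 11.4
eef_pos: [0.5346, -0.111, 0.1543]
tcp_rot: [0.697, 0.717, -0.0, -0.001]
contact_force: [0.0, 0.5, -1.6]
opening: 0.123
shift [-0.0034  0.0026  0.0354]
turn [-0.0012 -0.0006  0.0002]
t 11.4 [ 0.5346 -0.111   0.1543] yaw 91.62 z [-2.e-03  9.e-04 -1.e+00] F [ 0.   0.5 -1.6] op 0.123
```

Free now. A bit further.

```bash
python3 -m crank '[[0,0,0.015,0,0,0,0],[0,0,0.03,0,0,0,0],[0,0,0.035,0,0,0,0],[0,0,0.035,0,0,0,0]]'; python3 -c "
from h import *
go((.535,-.1115,.1454),91.6)
a=imaging.read_camera('scene')
save(a,'s8.png',(260,170,340,270),6)"
```

```text
time: 11.8
eef_pos: [0.5352, -0.1112, 0.1502]
tcp_rot: [0.697, 0.717, -0.0, -0.0]
contact_force: [-0.0, 0.1, -1.4]
opening: 0.128
shift [-0.0019 -0.0012  0.0321]
turn [-0.0001 -0.0001  0.0003]
t 11.8 [ 0.5352 -0.1112  0.1502] yaw 91.62 z [-2.e-04  1.e-04 -1.e+00] F [-0.   0.1 -1.4] op 0.128
```

View pics/s8.png

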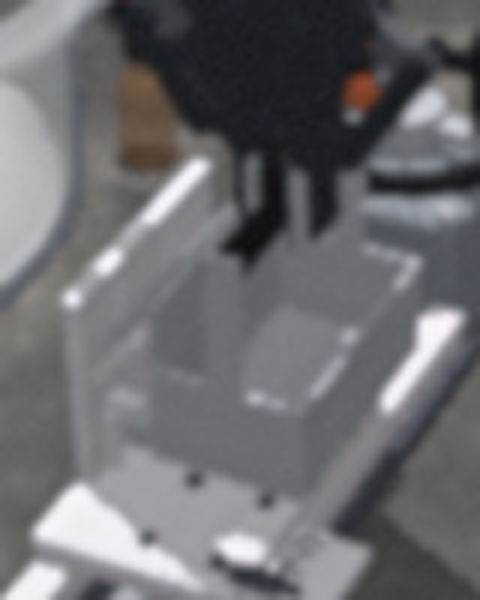

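```bash
python3 -m crank '[[0,0,0.01,0,0,0,0],[0,0,0.018,0,0,0,0],[0,0,0.018,0,0,0,0],[0,0,0.018,0,0,0,0]]'; python3 -c "
from h import *
go((.535,-.1115,.1454),91.6)"; python3 -m crank '[[0,0,0.01,0,0,0,0],[0,0,0.016,0,0,0,0],[0,0,0.016,0,0,0,0]]'; python3 -c "
from h import *
go((.535,-.1115,.1454),91.6)"
```

```text
time: 12.25
eef_pos: [0.5352, -0.1112, 0.1476]
tcp_rot: [0.697, 0.717, -0.0, -0.0]
contact_force: [0.2, 0.5, -2.4]
opening: 0.13
shift [-0.0019 -0.0014  0.0145]
turn [-0.0001 -0.      0.0003]
t 12.25 [ 0.5352 -0.1112  0.1476] yaw 91.63 z [-1.e-04  0.e+00 -1.e+00] F [ 0.2  0.5 -2.4] op 0.13
time: 12.55
eef_pos: [0.5355, -0.1112, 0.1453]
tcp_rot: [0.697, 0.717, 0.0, 0.0]
contact_force: [0.3, -0.0, -1.9]
opening: 0.126
shift [-0.0016 -0.0031 -0.0006]
turn [ 0.0004 -0.      0.0001]
t 12.55 [ 0.5355 -0.1112  0.1453] yaw 91.61 z [ 7.e-04  1.e-04 -1.e+00] F [ 0.3 -0.  -1.9] op 0.126
```

```bash
python3 -m crank '[[0,0,0.01,0,0,0,0],[0,0,0.016,0,0,0,0],[0,0,0.016,0,0,0,0]]'; python3 -c "
from h import *
go((.535,-.1115,.1454),91.6)
a=imaging.read_camera('scene')
save(a,'s9.png',(260,170,340,270),6)
for n in('tray_grip','tray_strip','tray','cleat','cleat_edge'):print(n,[(np.round(r['location'],1),round(r['confidence'],2)) for r in finder.pinpoint(n,a)[:2]])
c=np.array([.539,-.1115,.062])
for o in ((0,0,.1),(.038,0,.06),(.058,0,.04),(0,0,0)): print(o,proj(a,c+o))"
```

```text
time: 12.85
eef_pos: [0.536, -0.1114, 0.144]
tcp_rot: [0.697, 0.717, 0.001, 0.001]
contact_force: [0.1, 0.5, 3.1]
opening: 0.128
shift [-0.0006 -0.0067 -0.0096]
turn [ 0.0013  0.0002 -0.    ]
t 12.85 [ 0.536  -0.1114  0.144 ] yaw 91.60 z [ 2.e-03 -3.e-04 -1.e+00] F [0.1 0.5 3.1] op 0.128
tray_grip [(array([205.1, 310.6]), 0.97)]
tray_strip [(array([216.3, 287. ]), 0.9)]
tray [(array([238.7, 303.6]), 0.93)]
cleat [(array([236. , 307.8]), 0.67)]
cleat_edge [(array([213.9, 293.3]), 0.91)]
(0, 0, 0.1) [[305.60096011 203.86190674]]
(0.038, 0, 0.06) [[292.10923425 213.81506417]]
(0.058, 0, 0.04) [[285.33687765 218.44380709]]
(0, 0, 0) [[306.84974898 237.87229733]]
```

View pics/s9.png

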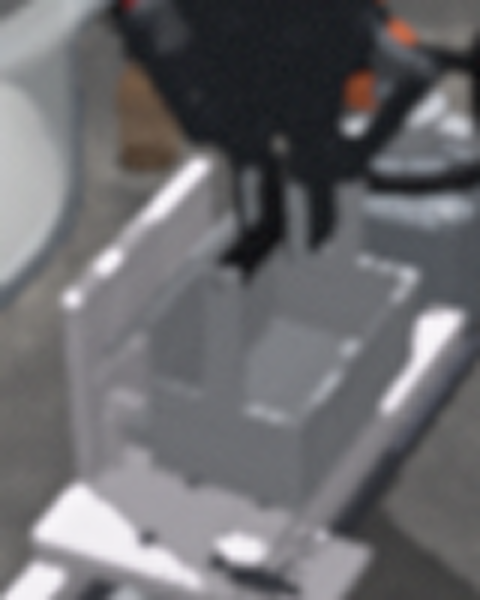

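First contact is at about the nominal hung height with only a few newtons, so I release gently and look.

```bash
python3 -m crank '[[0,0,0,0,0,0,0.2],[0,0,0,0,0,0,0.3],[0,0,0,0,0,0,0.45],[0,0,0,0,0,0,0.6],[0,0,0,0,0,0,0.6]]'; python3 -c "
from h import *
go((.535,-.1115,.25),91.6)
b=imaging.read_camera('top');a=imaging.read_camera('scene')
save(a,'s10.png',(260,170,340,270),6)
for n in('tray_grip','tray_strip','tray','cleat','cleat_edge'):print(n,[(np.round(r['location'],1),round(r['confidence'],2)) for r in finder.pinpoint(n,a)[:2]])"
```

```text
time: 13.65
eef_pos: [0.535, -0.1112, 0.1425]
tcp_rot: [0.697, 0.717, -0.0, -0.0]
contact_force: [-0.2, -0.2, -0.0]
opening: 0.602
shift [-1.700e-03 -5.000e-04 -7.167e-01]
turn [-0.0004 -0.0001  0.0003]
t 13.65 [ 0.535  -0.1112  0.1425] yaw 91.63 z [-6.e-04  1.e-04 -1.e+00] F [-0.2 -0.2 -0. ] op 0.602
tray_grip [(array([204. , 307.6]), 0.79)]
tray_strip [(array([213.8, 286.1]), 0.64), (array([211.6, 293.1]), 0.51)]
tray []
cleat [(array([237.2, 309.5]), 0.6)]
cleat_edge [(array([216. , 291.8]), 0.97)]
```

View pics/s10.png

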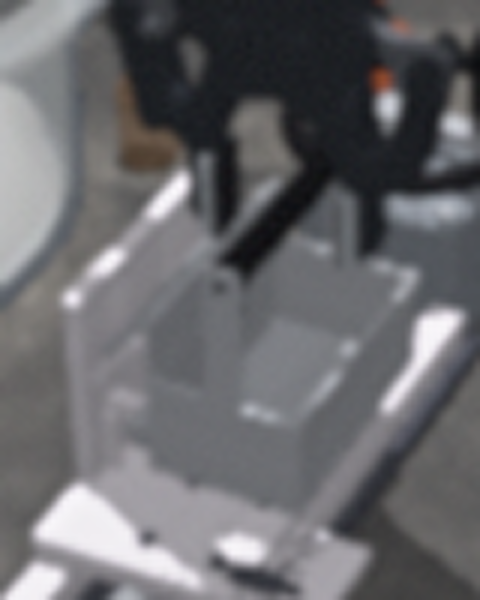

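Tray is hung and level. I'll retreat up and turn the gripper a quarter turn on the way to the wheel.

```bash
python3 -m crank '[[0,0,-0.15,0,0,0,0.6],[0,0,-0.4,0,0,0,0.6],[0,0,-0.7,0,0,0,0.6],[-0.3,-0.2,-0.72,0,0,0.09,0.6],[-0.6,-0.4,-0.72,0,0,0.18,0.6],[-0.8,-0.6,-0.72,0,0,0.27,0.6],[-1,-0.7,-0.72,0,0,0.36,0.6],[-1,-0.7,-0.72,0,0,0.45,0.6],[-1,-0.7,-0.72,0,0,0.54,0.6],[-1,-0.7,-0.72,0,0,0.63,0.6],[-1,-0.7,-0.72,0,0,0.72,0.6],[-1,-0.7,-0.72,0,0,0.8,0.6]]'; python3 -c "
from h import *
go((.535,-.1115,.25),1.6)
b=imaging.read_camera('top');a=imaging.read_camera('scene')
save(a,'s11.png',(250,150,370,270),5);save(b,'t11.png',(230,150,390,260),5)
for n in('tray_grip','tray_strip','tray','cleat','cleat_edge','wheel_axis','knob_mid'):
  for p in (a,b):print(n,[(np.round(r['location'],1),round(r['confidence'],2)) for r in finder.pinpoint(n,p)[:2]])"
```

```text
time: 15.2
eef_pos: [0.4344, -0.2642, 0.2509]
tcp_rot: [0.986, 0.168, 0.0, 0.0]
contact_force: [0.2, 1.0, 0.3]
opening: 0.601
shift [ 0.9694 -0.7393  0.0057]
turn [ 0.     -0.      0.1966]
t 15.2 [ 0.4344 -0.2642  0.2509] yaw 19.30 z [ 1.e-04 -0.e+00 -1.e+00] F [0.2 1.  0.3] op 0.601
tray_grip [(array([206.7, 306.3]), 0.74)]
tray_grip [(array([204.1, 284.9]), 0.91)]
tray_strip [(array([214.1, 285.9]), 0.59), (array([181.5, 343.1]), 0.54)]
tray_strip [(array([185.6, 287. ]), 0.83)]
tray [(array([240. , 305.2]), 0.92)]
tray [(array([210.3, 288. ]), 0.82), (array([259.8, 239.9]), 0.4)]
cleat [(array([236.2, 310.6]), 0.7)]
cleat []
cleat_edge [(array([214.5, 291. ]), 0.79)]
cleat_edge [(array([192.1, 285.4]), 0.74)]
wheel_axis [(array([186.7, 328.2]), 0.57)]
wheel_axis [(array([194.5, 349.1]), 0.61)]
knob_mid [(array([181.9, 342.3]), 0.47)]
knob_mid [(array([204.7, 285.7]), 0.74), (array([211.2, 353. ]), 0.59)]
```

View pics/s11.png

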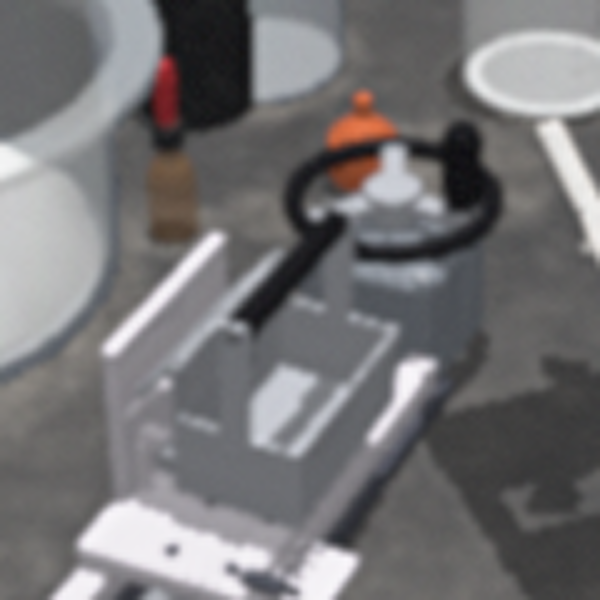

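View pics/t11.png

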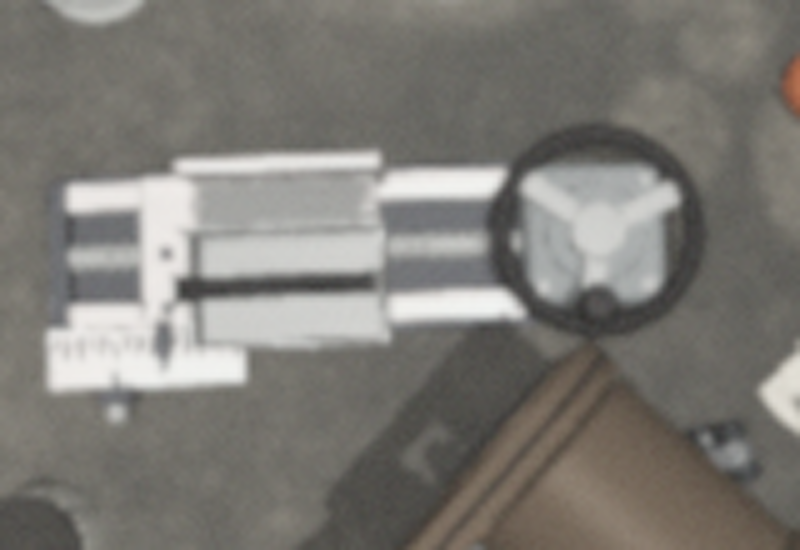

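Run:
```python
from h import *
b=imaging.read_camera('top');a=imaging.read_camera('scene')
F=lambda x,y:(150+y/5-.4,230+x/5-.4)
for n,x,y,z in (('barL',178,290,.169),('barR',373,282,.169),('plL',175,160,.134),('plR',380,156,.134),('axis',598.5,230,.098),('rimL',490,230,.096),('rimR',707,230,.096),('rimT',598,122,.096),('rimB',598,338,.096),('hub',600,228,.12),('knobtop',598,302,.153)):
    print(n,np.round(at_z(b,F(x,y),z),4))
# scene: knob top centre ~ crop(463,128), knob bottom ~(463,195); scale5 off(250,150)
G=lambda x,y:(150+y/5-.4,250+x/5-.4)
print('knobmid scene',np.round(at_z(a,G(463,163),.131),4), 'top tri',np.round(tri((a,b),(G(463,130),F(598,302))),4))
print('rim L,R,T,B scene',[np.round(at_z(a,G(*q),.096),4) for q in ((284,200),(500,200),(392,138),(392,258))])
g=b['pixels'].astype(float).mean(2)
rim=[]
c=np.array(F(598.5,230))
for th in np.radians(np.arange(0,360,6)):
    d=np.array([np.sin(th),np.cos(th)]); rr=np.arange(16,26,.25)
    pts=c[:,None]+d[:,None]*rr
    v=cv2.remap(g.astype(np.float32),pts[1].astype(np.float32)[None],pts[0].astype(np.float32)[None],1)[0]
    w=np.clip(v.max()*.7-v,0,None); r=(w*rr).sum()/w.sum(); 
    rim.append(at_z(b,c+d*r,.1)[:2])
rim=np.array(rim)
A=np.c_[2*rim,np.ones(len(rim))]
for _ in range(4):
    s=np.linalg.lstsq(A,(rim**2).sum(1),rcond=None)[0]; r0=np.sqrt(s[2]+s[0]**2+s[1]**2)
    e=np.abs(np.hypot(*(rim-s[:2]).T)-r0); k=e<=np.percentile(e,80); rim=rim[k];A=A[k]
print('circle',s[:2],r0)
```

```text
barL [ 0.5341 -0.0614  0.169 ]
barR [ 0.5365 -0.1621  0.169 ]
plL [ 0.6056 -0.0549  0.134 ]
plR [ 0.6059 -0.1651  0.134 ]
axis [ 0.5667 -0.2843  0.098 ]
rimL [ 0.5678 -0.2241  0.096 ]
rimR [ 0.5658 -0.3448  0.096 ]
rimT [ 0.6273 -0.2855  0.096 ]
rimB [ 0.5068 -0.2829  0.096 ]
hub [ 0.5661 -0.2836  0.12  ]
knobtop [ 0.5248 -0.2792  0.153 ]
knobmid scene [ 0.5227 -0.2807  0.131 ] top tri [ 0.5238 -0.2798  0.1511]
rim L,R,T,B scene [array([ 0.6168, -0.257 ,  0.096 ]), array([ 0.5124, -0.3067,  0.096 ]), array([ 0.5926, -0.3398,  0.096 ]), array([ 0.5402, -0.2318,  0.096 ])]
circle [ 0.5660096  -0.28287288] 0.05266614687511381
```

Run:
```python
from h import *
b=imaging.read_camera('top');a=imaging.read_camera('scene')
s=2
save(a,'s12.png',(262,185,332,250),11);save(b,'t12.png',(255,172,315,225),13)
```

```text
(no output)
```

View pics/s12.png

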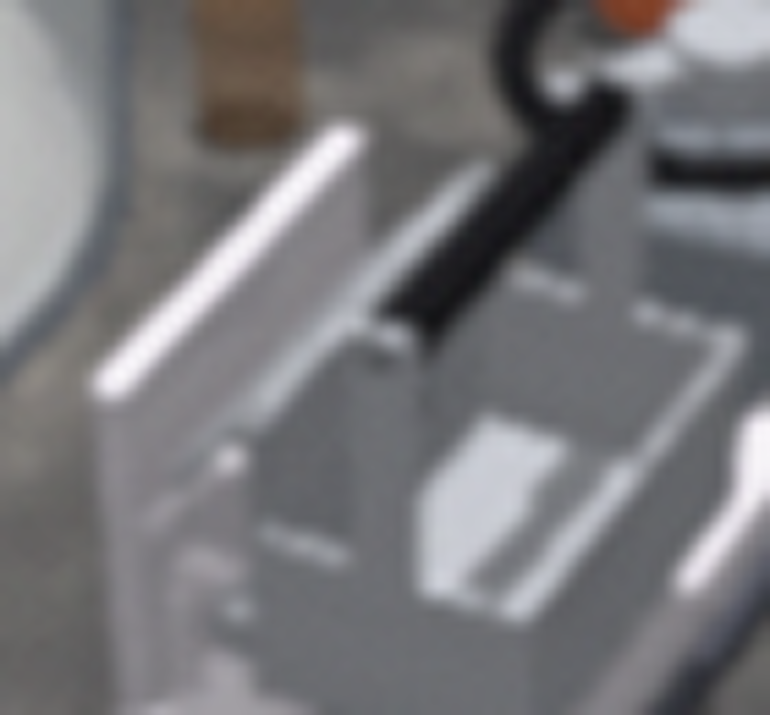

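View pics/t12.png

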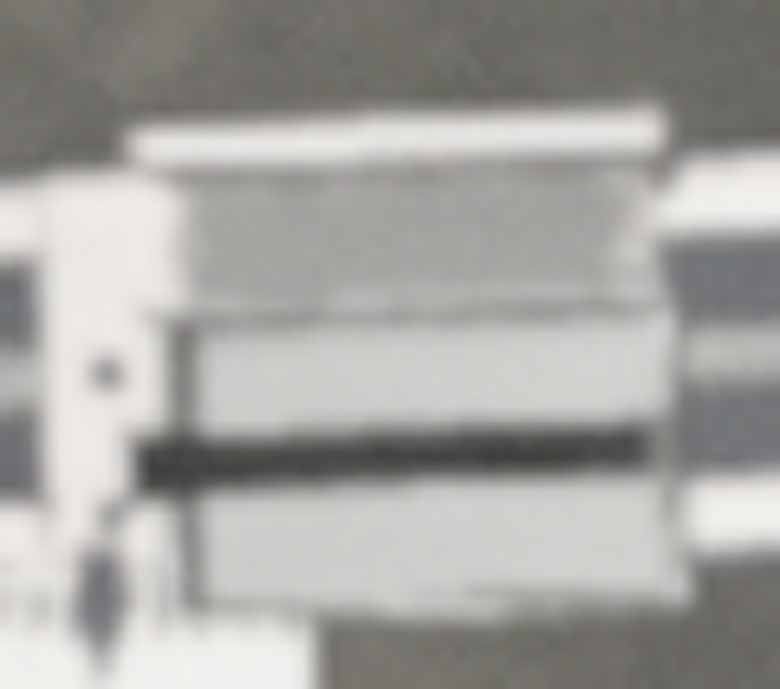

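The strip lies against the plate, and the rear-wall-to-plate gap measures about 30 mm against 30 expected, so the tray is seated. Next the knob.

```bash
python3 -c "
from h import *
go((.524,-.280,.20),1.6)"
```

```text
shift [0.5265 0.2999 0.3388]
turn [-0.      0.      0.2003]
t 16.2 [ 0.4345 -0.2642  0.2508] yaw 19.63 z [-0.  0. -1.] F [-0.9  0.4 -0.6] op 0.597
```

```bash
python3 -m crank '[[0.25,0.15,0.1,0,0,0.09,0.6],[0.5265,0.3,0.2,0,0,0.18,0.6],[0.5265,0.3,0.34,0,0,0.2,0.6],[0.5265,0.3,0.34,0,0,0.2,0.6],[0.5265,0.3,0.34,0,0,0.2,0.6]]'; python3 -c "
from h import *
go((.524,-.280,.114),1.6)
b=imaging.read_camera('top');a=imaging.read_camera('scene')
save(a,'s13.png',(290,120,390,220),6);save(b,'t13.png',(300,160,400,250),6)
"
```

```text
time: 16.7
eef_pos: [0.5236, -0.2797, 0.1995]
tcp_rot: [1.0, 0.015, -0.001, -0.0]
contact_force: [0.0, -0.8, 0.2]
opening: 0.603
shift [0.0034 0.0024 0.5699]
turn [-0.0006  0.0008  0.0008]
t 16.7 [ 0.5236 -0.2797  0.1995] yaw 1.67 z [-1.3e-03  9.0e-04 -1.0e+00] F [ 0.  -0.8  0.2] op 0.603
```

View pics/s13.png

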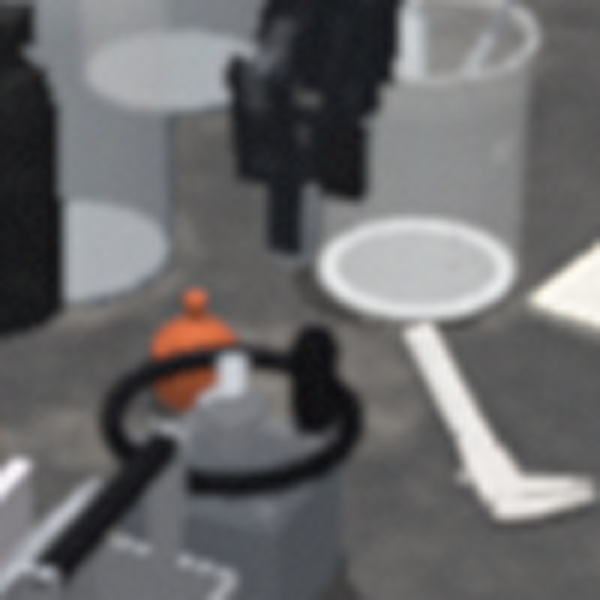

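View pics/t13.png

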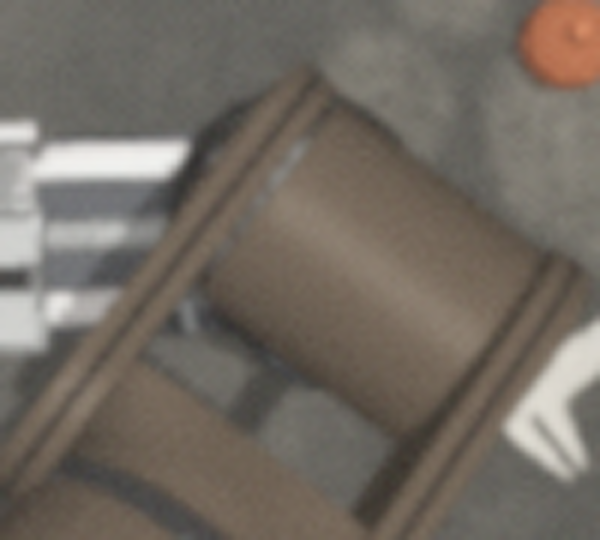

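```bash
python3 -m crank '[[0.003,0,0.2,0,0,0,0.6],[0.003,0,0.4,0,0,0,0.6],[0.003,0,0.57,0,0,0,0.6],[0.003,0,0.57,0,0,0,0.5],[0.003,0,0.57,0,0,0,0.4],[0.003,0,0.57,0,0,0,0.3],[0.003,0,0.57,0,0,0,0.15],[0.003,0,0.57,0,0,0,0.15],[0.003,0,0.57,0,0,0,0.15]]' 30; python3 -c "
from h import *
go((.524,-.280,.114),1.6)"
```

```text
time: 17.7
eef_pos: [0.5257, -0.2809, 0.1175]
tcp_rot: [1.0, 0.014, 0.002, 0.001]
contact_force: [-1.2, 1.3, 6.2]
opening: 0.244
shift [-0.0114 -0.0065  0.023 ]
turn [ 0.0016 -0.002   0.0003]
t 17.7 [ 0.5257 -0.2809  0.1175] yaw 1.63 z [ 0.0032 -0.0025 -1.    ] F [-1.2  1.3  6.2] op 0.244
```

```bash
cat > circ.py <<'E'
import sys,numpy as np
f0,step,n=map(float,sys.argv[1:4]); r=.042; y=np.radians(1.6)
for k in range(1,int(n)+1):
    f=np.radians(f0-step*k); d=r*np.array([np.cos(f)-np.cos(np.radians(f0)),np.sin(f)-np.sin(np.radians(f0))])
    print(step*k, np.round([(d[0]*np.cos(y)+d[1]*np.sin(y))/.15,(d[0]*np.sin(y)-d[1]*np.cos(y))/.15],3))
E
python3 circ.py 175.2 15 24
```

```text
15.0 [ 0.018 -0.071]
30.0 [ 0.053 -0.135]
45.0 [ 0.104 -0.188]
60.0 [ 0.166 -0.225]
75.0 [ 0.236 -0.246]
90.0 [ 0.309 -0.247]
105.0 [ 0.38  -0.229]
120.0 [ 0.444 -0.194]
135.0 [ 0.497 -0.143]
150.0 [ 0.535 -0.081]
165.0 [ 0.555 -0.011]
180.0 [0.557 0.062]
195.0 [0.539 0.133]
210.0 [0.504 0.197]
225.0 [0.453 0.25 ]
240.0 [0.39  0.288]
255.0 [0.32  0.308]
270.0 [0.247 0.309]
285.0 [0.176 0.292]
300.0 [0.112 0.257]
315.0 [0.059 0.206]
330.0 [0.022 0.143]
345.0 [0.001 0.073]
360.0 [-0.  0.]
```

```bash
python3 -m crank '[[0.018,-0.071,-0.015,0,0,0,0.15],[0.053,-0.135,-0.015,0,0,0,0.15],[0.104,-0.188,-0.015,0,0,0,0.15],[0.166,-0.225,-0.015,0,0,0,0.15],[0.236,-0.246,-0.015,0,0,0,0.15],[0.309,-0.247,-0.015,0,0,0,0.15],[0.309,-0.247,-0.015,0,0,0,0.15]]'; python3 -c "
from h import *
s=telemetry.get_state();d=s['eef_pos'][:2]-np.array([.566,-.2835]);print(np.hypot(*d),np.degrees(np.arctan2(d[1],d[0])))
go((.524,-.280,.114),1.6)"
```

```text
time: 18.4
eef_pos: [0.5714, -0.2419, 0.1175]
tcp_rot: [1.0, 0.015, 0.001, 0.001]
contact_force: [0.7, -2.0, 0.6]
opening: 0.249
0.0419311883088139 82.54984959706222
shift [-0.3235  0.2445  0.0232]
turn [ 0.001  -0.0016  0.0007]
t 18.4 [ 0.5714 -0.2419  0.1175] yaw 1.66 z [ 0.0026 -0.0015 -1.    ] F [ 0.7 -2.   0.6] op 0.249
```

```bash
python3 circ.py 85.2 24 12; echo; python3 circ.py 157.2 24 12
```

```text
24.0 [0.11  0.037]
48.0 [0.196 0.115]
72.0 [0.243 0.222]
96.0 [0.242 0.338]
120.0 [0.194 0.444]
144.0 [0.107 0.522]
168.0 [-0.004  0.557]
192.0 [-0.12   0.544]
216.0 [-0.22   0.485]
240.0 [-0.288  0.39 ]
264.0 [-0.311  0.276]
288.0 [-0.286  0.163]

24.0 [ 0.069 -0.094]
48.0 [ 0.17  -0.151]
72.0 [ 0.286 -0.163]
96.0 [ 0.397 -0.126]
120.0 [ 0.483 -0.047]
144.0 [0.529 0.059]
168.0 [0.528 0.176]
192.0 [0.48  0.282]
216.0 [0.393 0.359]
240.0 [0.282 0.394]
264.0 [0.167 0.381]
288.0 [0.066 0.322]
```

```bash
python3 -m crank '[[0.11,0.037,0,0,0,0,0.15],[0.196,0.115,0,0,0,0,0.15],[0.243,0.222,0,0,0,0,0.15],[0.242,0.338,0,0,0,0,0.15],[0.194,0.444,0,0,0,0,0.15],[0.107,0.522,0,0,0,0,0.15],[-0.004,0.557,0,0,0,0,0.15],[-0.12,0.544,0,0,0,0,0.15],[-0.22,0.485,0,0,0,0,0.15],[-0.288,0.39,0,0,0,0,0.15],[-0.311,0.276,0,0,0,0,0.15],[-0.286,0.163,0,0,0,0,0.15]]'; python3 -c "
from h import *
s=telemetry.get_state();d=s['eef_pos'][:2]-np.array([.566,-.2835]);print(np.hypot(*d),np.degrees(np.arctan2(d[1],d[0])))
go()
b=imaging.read_camera('top');a=imaging.read_camera('scene')
save(a,'s14.png',(280,230,340,290),10);save(b,'t14.png',(225,180,305,245),10)"
```

```text
time: 19.6
eef_pos: [0.5283, -0.2685, 0.1176]
tcp_rot: [1.0, 0.014, 0.002, 0.002]
contact_force: [5.7, -7.6, -3.8]
opening: 0.248
0.04059621281590471 158.37202397014096
t 19.6 [ 0.5283 -0.2685  0.1176] yaw 1.58 z [ 0.0045 -0.0046 -1.    ] F [ 5.7 -7.6 -3.8] op 0.248
```

View pics/t14.png

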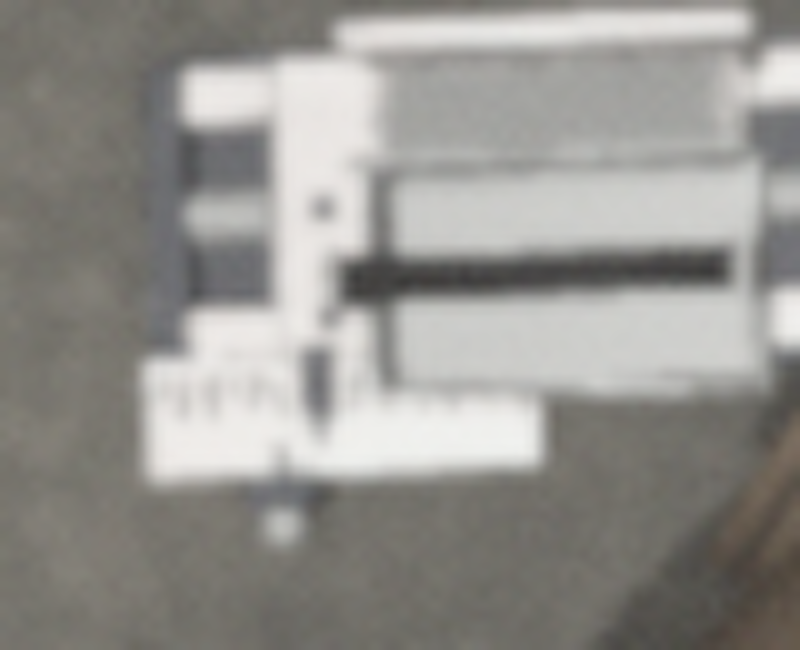

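View pics/s14.png

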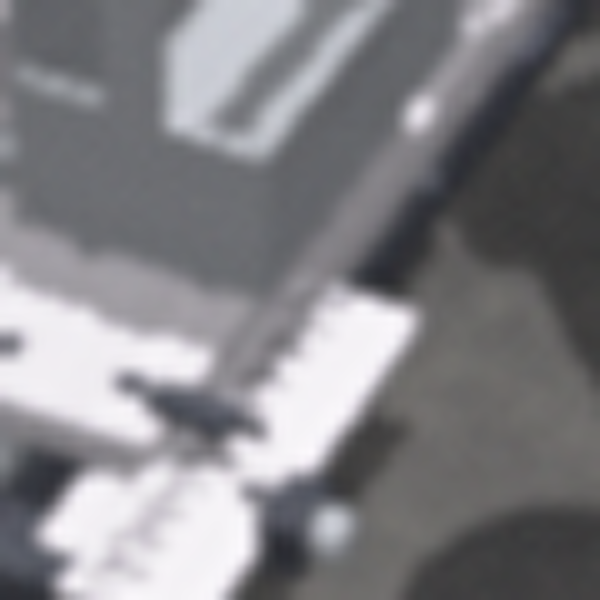

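The pointer is at about column 256.9 and the blade at 253.3 in the top view, so roughly 10.5 mm (about 236°) remains. I'll go 204° and measure again.

```bash
python3 circ.py 157.2 204 1; python3 -m crank '[[0.069,-0.094,0,0,0,0,0.15],[0.17,-0.151,0,0,0,0,0.15],[0.286,-0.163,0,0,0,0,0.15],[0.397,-0.126,0,0,0,0,0.15],[0.483,-0.047,0,0,0,0,0.15],[0.529,0.059,0,0,0,0,0.15],[0.528,0.176,0,0,0,0,0.15],[0.48,0.282,0,0,0,0,0.15],[0.44,0.325,0,0,0,0,0.15],[0.44,0.325,0,0,0,0,0.15],[0.44,0.325,0,0,0,0,0.15]]'; python3 -c "
from h import *
s=telemetry.get_state();d=s['eef_pos'][:2]-np.array([.566,-.2835]);print(np.hypot(*d),np.degrees(np.arctan2(d[1],d[0])))
go()
ps=[imaging.read_camera('top') for _ in range(6)]
b=ps[-1];a=imaging.read_camera('scene')
m=np.mean([p['pixels'].astype(float) for p in ps],0); b=dict(b);np.save('m15.npy',m);b['pixels']=m.astype(np.uint8)
save(a,'s15.png',(280,230,340,290),10);save(b,'t15.png',(235,205,275,235),20)
g=m.mean(2)
for r in range(215,236): print(r,g[r,248:264].astype(int))"
```

```text
204.0 [0.441 0.325]
time: 20.8
eef_pos: [0.5954, -0.3152, 0.1176]
tcp_rot: [1.0, 0.014, 0.001, 0.001]
contact_force: [1.8, -2.9, 2.6]
opening: 0.246
0.04322626911637261 -47.172898815148834
t 20.8 [ 0.5954 -0.3152  0.1176] yaw 1.62 z [ 0.0019 -0.0029 -1.    ] F [ 1.8 -2.9  2.6] op 0.246
215 [220 221 218 205 163 140 150 184 214 214 190 142 122 160 192 201]
216 [225 221 211 194 148 119 129 170 205 208 187 140 122 158 193 201]
217 [223 219 203 187 146 117 126 168 203 202 180 139 123 156 190 198]
218 [217 216 200 189 152 121 131 177 210 202 179 158 148 163 186 192]
219 [220 217 205 200 164 127 136 183 215 208 196 192 190 195 200 199]
220 [229 223 214 209 172 131 138 186 220 220 217 210 211 221 220 215]
221 [234 232 227 220 188 148 152 198 227 232 231 228 228 233 233 231]
222 [236 236 235 230 211 178 183 218 234 237 237 236 237 238 238 237]
223 [236 236 236 232 217 189 196 227 236 237 238 237 237 237 238 238]
224 [236 236 235 230 210 186 206 231 237 237 237 238 238 238 238 238]
225 [236 236 235 227 205 190 216 230 235 237 238 238 238 238 237 236]
226 [228 228 227 219 196 180 203 213 219 227 229 230 230 229 226 220]
227 [188 188 187 181 163 149 162 168 172 182 187 190 191 189 185 177]
228 [134 130 133 132 126 122 124 120 112 115 126 135 135 135 130 127]
229 [114 110 114 116 115 114 112 105  89  88 100 113 115 114 112 112]
230 [116 113 114 121 130 131 122 105  93  96 105 112 113 113 113 112]
231 [119 116 118 139 165 170 154 122  99 105 110 113 114 113 113 112]
232 [118 117 122 149 179 186 166 129 105 108 112 113 113 113 113 115]
233 [117 118 123 145 171 177 158 126 108 109 110 113 113 113 114 114]
234 [116 116 120 130 144 146 134 118 110 110 111 112 114 114 114 113]
235 [116 116 116 120 123 122 118 113 110 110 112 114 114 115 113 114]
```

View pics/t15.png

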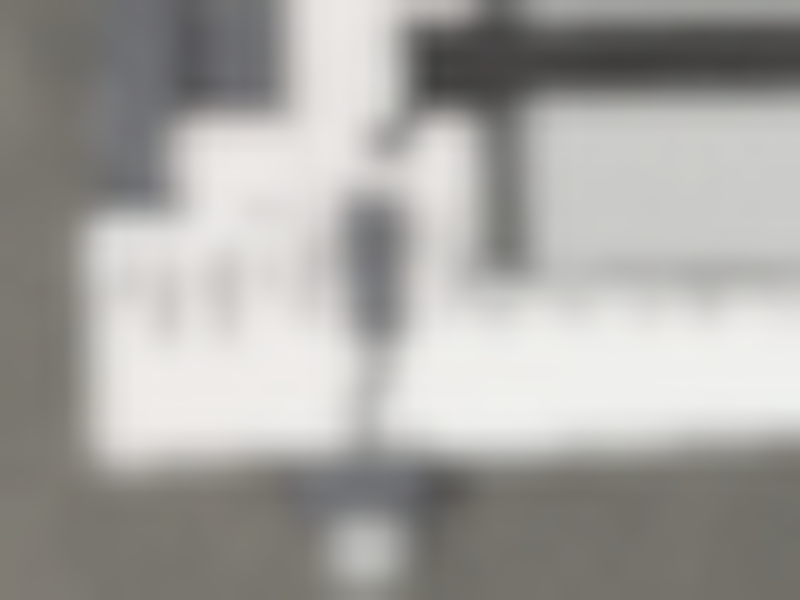

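View pics/s15.png

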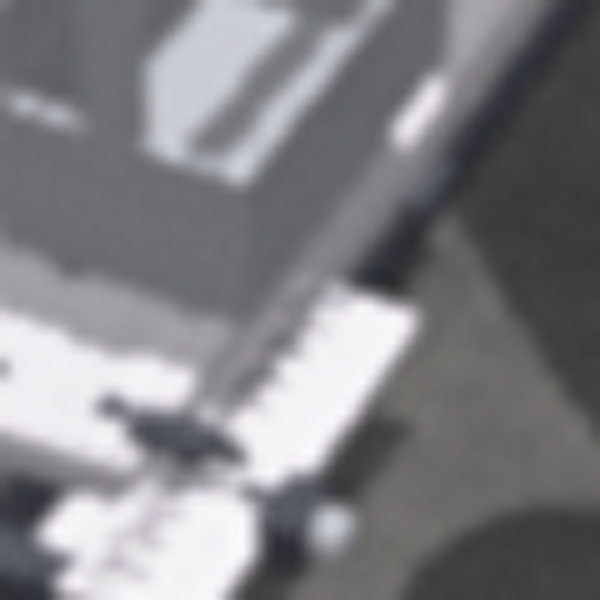

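```bash
cat > al.py <<'E'
from h import *
import sys
def al(m):
    g=m.mean(2); c=np.arange(249,258)
    for r in range(215,227):
        v=g[r,249:258]; base=np.interp(c,[249,257],[max(v[:2]),max(v[-2:])]); w=np.clip(base-v-10,0,None)
        # 5-wide around min
        k=np.argmin(v); s=slice(max(0,k-2),k+3); cc=(w[s]*c[s]).sum()/max(w[s].sum(),1e-6)
        print(r,round(cc,2),'corr to row 225: %.2f'%(cc+.028*(225-r)))
if __name__=='__main__':
    al(np.load(sys.argv[1]))
E
python3 al.py m15.npy; python3 -c "
import numpy as np
g=np.load('m15.npy').mean(2)
c=np.arange(248,257)
for r in (231,232,233):
  v=np.clip(g[r,248:257]-118,0,None);print(r,(v*c).sum()/v.sum())"
```

```text
215 253.23 corr to row 225: 253.51
216 253.19 corr to row 225: 253.44
217 253.14 corr to row 225: 253.36
218 253.15 corr to row 225: 253.35
219 253.27 corr to row 225: 253.43
220 253.34 corr to row 225: 253.48
221 253.4 corr to row 225: 253.51
222 253.39 corr to row 225: 253.47
223 253.27 corr to row 225: 253.33
224 253.06 corr to row 225: 253.09
225 252.86 corr to row 225: 252.86
226 253.03 corr to row 225: 253.00
231 252.6771043771044
232 252.68792766373414
233 252.6402055968018
```

```bash
python3 circ.py -46.8 12 4
```

```text
12.0 [-0.048  0.034]
24.0 [-0.101  0.058]
36.0 [-0.159  0.069]
48.0 [-0.217  0.069]
```

```bash
python3 -m crank '[[-0.048,0.034,0,0,0,0,0.15],[-0.101,0.058,0,0,0,0,0.15],[-0.159,0.069,0,0,0,0,0.15],[-0.159,0.069,0,0,0,0,0.15],[-0.159,0.069,0,0,0,0,0.15],[-0.159,0.069,0,0,0,0,0.15]]'; python3 -c "
from h import *
import al
s=telemetry.get_state();d=s['eef_pos'][:2]-np.array([.566,-.2835]);print(np.hypot(*d),np.degrees(np.arctan2(d[1],d[0])))
go()
ps=[imaging.read_camera('top') for _ in range(6)]
q=[imaging.read_camera('scene') for _ in range(6)]
b=dict(ps[-1]);m=np.mean([p['pixels'].astype(float) for p in ps],0);np.save('m16.npy',m);b['pixels']=m.astype(np.uint8)
a=dict(q[-1]);m2=np.mean([p['pixels'].astype(float) for p in q],0);np.save('n16.npy',m2);a['pixels']=m2.astype(np.uint8)
save(a,'s16.png',(285,255,325,285),20);save(b,'t16.png',(235,205,275,235),20)
al.al(m)"
```

```text
time: 21.75
eef_pos: [0.5714, -0.3256, 0.1175]
tcp_rot: [1.0, 0.014, -0.0, 0.001]
contact_force: [-0.1, -3.4, 6.4]
opening: 0.244
0.0424054410188917 -82.6578396333372
t 21.75 [ 0.5714 -0.3256  0.1175] yaw 1.64 z [-2.0e-04 -1.1e-03 -1.0e+00] F [-0.1 -3.4  6.4] op 0.244
215 252.52 corr to row 225: 252.80
216 252.55 corr to row 225: 252.80
217 252.75 corr to row 225: 252.98
218 252.81 corr to row 225: 253.01
219 252.76 corr to row 225: 252.93
220 252.77 corr to row 225: 252.91
221 252.8 corr to row 225: 252.92
222 252.76 corr to row 225: 252.85
223 252.73 corr to row 225: 252.79
224 252.61 corr to row 225: 252.64
225 252.64 corr to row 225: 252.64
226 252.96 corr to row 225: 252.93
```

View pics/t16.png

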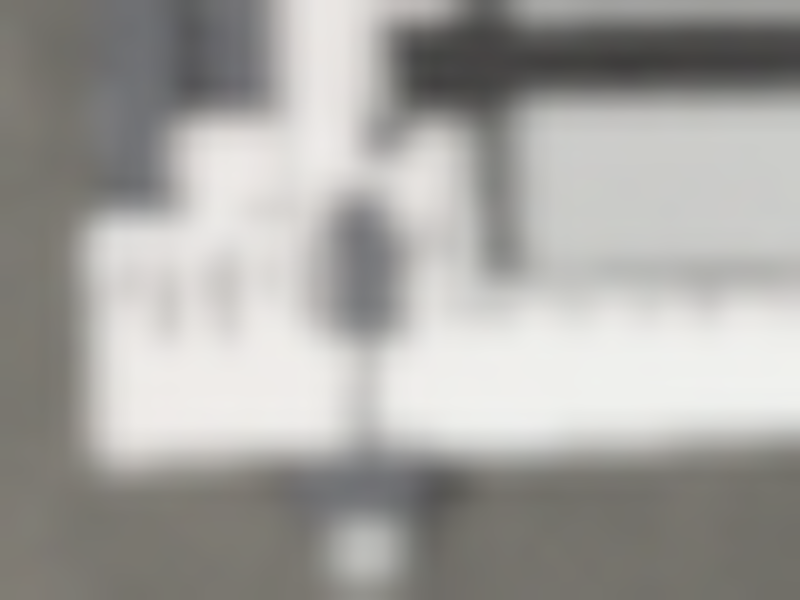

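View pics/s16.png

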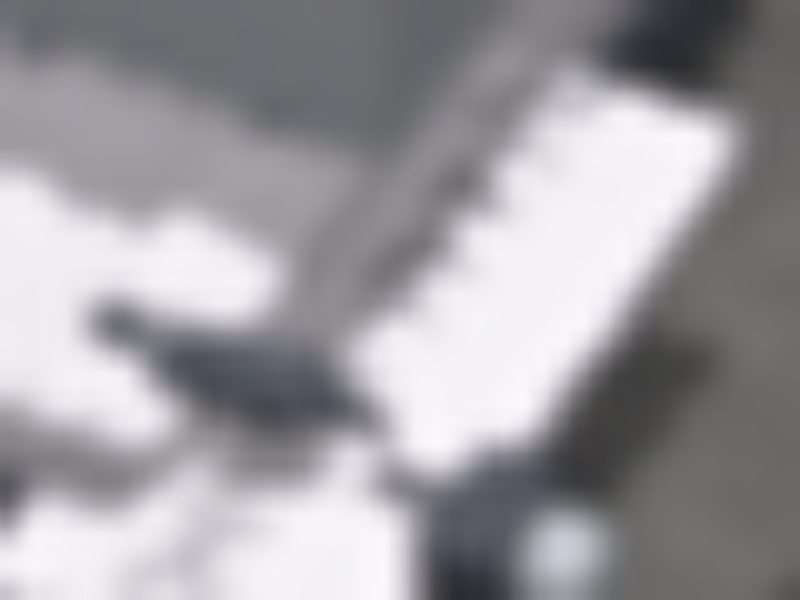

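Run:
```python
from h import *
a=imaging.read_camera('scene');b=imaging.read_camera('top')
m=np.load('n16.npy')
# top px of pointer tip ~ (222.8,252.8)
P=at_z(b,(222.8,252.85),.046); B=at_z(b,(223.8,252.65),.046);print(P,B)
ex=np.array([np.cos(np.radians(1.6)),np.sin(np.radians(1.6)),0])
f=lambda X:(proj(a,X)[0]-[285,255]+.5)*20
print('tip',f(P),[f(P-ex*d/1000) for d in(-30,-10,5,10,15)], 'at +3mm y',f(P+[0,.003,0]))
g=m.mean(2)
for r in range(268,284): print(r,g[r,294:316].astype(int))
for p,k in((a,'s'),(b,'t')):
  for n in('pointer','mark'):
    print(k,n,[(np.round(r['location'],1),round(r['confidence'],2),np.round(at_z(p,r['location'],.046)[:2],4)) for r in finder.pinpoint(n,p)[:2]])
```

```text
[ 0.49603354 -0.00665809  0.046     ] [ 0.49314841 -0.00606453  0.046     ]
tip [349.70172405 407.06414874] [array([114.38044298, 331.51433995]), array([270.70421338, 381.70202765]), array([389.41199605, 419.81311663]), array([429.26428779, 432.60767991]), array([469.2593625, 445.4480836])] at +3mm y [336.9197474  423.62957312]
268 [243 242 241 235 214 168 138 139 140 126 120 138 176 206 225 239 244 244
 243 244 245 246]
269 [239 241 242 237 209 162 140 143 140 131 138 168 216 235 239 242 244 244
 244 245 245 239]
270 [215 226 229 214 178 150 143 144 142 149 173 197 225 240 244 244 244 244
 244 246 243 221]
271 [146 156 163 157 142 137 138 143 159 190 226 232 233 241 244 244 244 244
 246 246 234 184]
272 [ 97  99 105 109 113 117 118 139 180 221 239 243 242 243 244 244 244 245
 246 237 193 132]
273 [ 84  83  88  92  96  98  97 120 168 214 235 243 244 244 244 244 245 246
 239 203 138  87]
274 [103  81  82  83  86  88  86  96 137 189 229 243 245 244 244 244 247 244
 218 154  98  69]
275 [140 105  95  81  75  81  84  87 106 143 201 239 245 245 244 244 247 237
 181 113  75  65]
276 [152 1
[... 375 characters left out ...]
216 207 208 217 229 236 240 243 240 231 204 161 117  94  93  93  93 105
 125 127 111  97]
281 [212 202 207 217 231 243 245 245 245 245 235 179 116  91  93  92  99 136
 177 186 162 126]
282 [199 207 226 234 240 244 244 244 244 247 240 178 103  80  83  84 103 154
 196 204 178 134]
283 [200 215 233 242 244 244 243 243 244 247 241 178  95  61  64  69  99 151
 184 187 160 123]
s pointer [(array([276.4, 305.8]), 0.68, array([ 0.486, -0.006]))]
s mark [(array([277.3, 303.6]), 0.43, array([ 0.489 , -0.0013]))]
t pointer [(array([223.6, 253.7]), 0.57, array([ 0.4937, -0.0091])), (array([204.1, 273.6]), 0.47, array([ 0.5493, -0.0673]))]
t mark [(array([225.5, 253.8]), 0.39, array([ 0.4882, -0.0094]))]
```

Run:
```python
from h import *
a=imaging.read_camera('scene');b=imaging.read_camera('top')
th=np.radians(1.6); ex=np.array([np.cos(th),np.sin(th),0])
def solve(top,sc):
    # plane from each cam containing ray and ex ; intersect at x=.49
    rows=[];rhs=[]
    for p,rc in((b,top),(a,sc)):
        c,d=ray(p,rc); n=np.cross(d,ex); n/=np.linalg.norm(n); rows.append(n);rhs.append(n@c)
    rows.append([1,0,0]);rhs.append(.49)
    return np.linalg.solve(np.array(rows),rhs)
for n,t,s in(('pointer',(221,252.78),(275.5,303)),('pointer@302',(221,252.78),(275.0,302)),('blade',(225,252.64),(279.0,305)),('blade304',(225,252.64),(278.7,304)),('blade+.2',(225,252.84),(279.0,305))):
    print(n,np.round(solve(t,s),4))
```

```text
pointer [ 0.49   -0.0066  0.0452]
pointer@302 [ 0.49   -0.0067  0.0457]
blade [ 0.49   -0.0046  0.0386]
blade304 [ 0.49   -0.0046  0.0385]
blade+.2 [ 0.49   -0.0051  0.038 ]
```

Run:
```python
from h import *
a=imaging.read_camera('scene');b=imaging.read_camera('top')
M=np.load('m16.npy').mean(2);N=np.load('n16.npy').mean(2)
for r in range(276,290): print(r,N[r,302:322].astype(int))
print()
for r in range(221,237): print(r,M[r,246:262].astype(int))
sub=N[278:287,309:319]; w=np.clip(sub-130,0,None); yy,xx=np.mgrid[278:287,309:319]; sc=((w*yy).sum()/w.sum(),(w*xx).sum()/w.sum())
sub=M[229:236,249:257]; w=np.clip(sub-125,0,None); yy,xx=np.mgrid[229:236,249:257]; tp=((w*yy).sum()/w.sum(),(w*xx).sum()/w.sum())
X=tri((a,b),(sc,tp)); print(sc,tp,X, 'at x=.49 y=',X[1]+(.49-X[0])*np.tan(np.radians(1.6)))
# left corners of scale plate
```

```text
276 [147 149 187 236 246 246 238 230 228 196 135  85  65  64  66  72  85 100
 104 105]
277 [211 200 194 227 241 236 204 168 156 131  91  66  62  63  70  82  97 105
 107 106]
278 [225 201 163 172 195 185 145 111 102  92  74  61  60  66  81  96 105 108
 108 107]
279 [226 197 151 131 130 121 103  93  91  89  82  73  68  74  92 104 109 109
 108 107]
280 [240 231 204 161 117  94  93  93  93 105 125 127 111  97 101 108 110 111
 109 107]
281 [245 245 235 179 116  91  93  92  99 136 177 186 162 126 109 109 112 113
 111 109]
282 [244 247 240 178 103  80  83  84 103 154 196 204 178 134 110 108 111 113
 112 112]
283 [244 247 241 178  95  61  64  69  99 151 184 187 160 123 107 106 108 109
 110 111]
284 [245 247 241 178  93  53  50  56  84 129 155 158 134 110 105 106 106 107
 108 109]
285 [246 246 233 160  84  50  48  49  71 103 124 127 114 106 106 106 106 108
 107 103]
286 [246 238 192 122  68  52  50  53  69  95 108 109 107 105 106 107 109 110
 106  93]
287 [241 208 141  85  62  59  59  66  83 100 107 107 106 105 106 108 110 110
 100  81]
288 [227 162 100  69  64  66  72  86 101 109 110 108 107
[... 737 characters left out ...]
12 115 113]
230 [120 119 117 113 113 121 130 131 122 107  92  97 107 112 114 113]
231 [120 120 119 116 118 140 165 172 155 122 100 104 111 114 115 114]
232 [119 120 119 117 123 149 179 187 167 129 105 108 112 113 115 113]
233 [118 118 117 118 124 145 172 177 158 125 108 109 111 113 113 113]
234 [118 117 116 118 120 131 144 147 134 118 109 109 111 112 113 114]
235 [117 115 115 116 117 120 124 122 118 113 112 111 113 115 114 114]
236 [116 115 116 116 117 117 117 116 113 112 113 113 115 116 117 114]
(np.float64(282.23514875011887), np.float64(312.70249976238)) (np.float64(232.20838847602565), np.float64(252.67586277104752)) [ 0.46836119 -0.00450441  0.03695238] at x=.49 y= -0.003899983592631279
```

Triangulating both lines puts the pointer at z ≈ 45.5 mm and the blade lower, at z ≈ 38.5 mm. Correcting that parallax, the pointer is still about 2 mm short (y −6.6 mm against −4.6 mm for the blade and −3.9 mm for the thumbscrew), so I crank about 45° more.

```bash
python3 circ.py -82.8 15 3;python3 circ.py -82.8 11 4
```

```text
15.0 [-0.073 -0.002]
30.0 [-0.143 -0.024]
45.0 [-0.205 -0.062]
11.0 [-0.054  0.   ]
22.0 [-0.106 -0.01 ]
33.0 [-0.156 -0.03 ]
44.0 [-0.201 -0.059]
```

```bash
python3 -m crank '[[-0.054,0,0,0,0,0,0.15],[-0.106,-0.01,0,0,0,0,0.15],[-0.156,-0.03,0,0,0,0,0.15],[-0.203,-0.06,0,0,0,0,0.15],[-0.203,-0.06,0,0,0,0,0.15],[-0.203,-0.06,0,0,0,0,0.15],[-0.203,-0.06,0,0,0,0,0.15]]'
cat > ck.py <<'E'
from h import *
import sys
k=sys.argv[1]
s=telemetry.get_state();d=s['eef_pos'][:2]-np.array([.566,-.2835]);print(np.hypot(*d),np.degrees(np.arctan2(d[1],d[0])))
go()
ps=[imaging.read_camera('top') for _ in range(6)]
q=[imaging.read_camera('scene') for _ in range(6)]
b=dict(ps[-1]);m=np.mean([p['pixels'].astype(float) for p in ps],0);np.save('m%s.npy'%k,m);b['pixels']=m.astype(np.uint8)
a=dict(q[-1]);m2=np.mean([p['pixels'].astype(float) for p in q],0);np.save('n%s.npy'%k,m2);a['pixels']=m2.astype(np.uint8)
save(a,'s%s.png'%k,(285,255,325,285),20);save(b,'t%s.png'%k,(235,205,275,235),20)
M=m.mean(2);N=m2.mean(2)
for r in range(215,228): print(r,M[r,246:260].astype(int))
print()
for r in range(268,284): print(r,N[r,294:312].astype(int))
E
python3 ck.py 17; python3 al.py m17.npy
```

```text
time: 23.55
eef_pos: [0.5404, -0.3159, 0.1175]
tcp_rot: [1.0, 0.014, -0.001, -0.001]
contact_force: [-0.1, 0.2, 8.1]
opening: 0.245
0.041255226019994456 -128.31882892974525
t 23.55 [ 0.5404 -0.3159  0.1175] yaw 1.64 z [-0.0011  0.0021 -1.    ] F [-0.1  0.2  8.1] op 0.245
215 [229 219 212 207 184 151 141 156 189 216 215 191 139 133]
216 [229 225 220 205 167 128 121 135 171 205 210 192 139 129]
217 [218 224 220 206 159 119 117 126 153 191 207 191 139 126]
218 [205 218 215 206 157 118 118 123 148 189 209 189 153 149]
219 [203 220 219 210 163 124 120 127 161 200 214 196 188 190]
220 [208 226 229 218 181 140 128 137 180 217 222 209 207 208]
221 [217 230 234 229 209 173 144 157 200 228 232 227 227 227]
222 [230 234 237 235 227 205 170 185 220 235 237 236 236 236]
223 [235 236 237 236 233 217 184 196 227 236 237 238 238 238]
224 [236 236 236 236 234 222 192 198 229 237 237 238 238 238]
225 [236 236 236 236 235 225 201 197 225 234 235 237 238 238]
226 [229 228 228 228 227 219 195 182 205 214 220 226 229 230]
227 [196 192 189 188 188 182 163 149 162 168 172 182 187 190]

268 [243 240 236 228 
[... 946 characters left out ...]
2 240 240 225 194 159 116  95  93  93  92 104]
281 [211 202 207 217 228 238 244 245 244 241 232 177 115  92  93  92  98 136]
282 [199 207 226 234 240 244 244 244 244 246 239 178 102  80  83  84 103 154]
283 [199 214 233 242 244 244 243 243 244 246 240 177  95  62  64  69  98 151]
215 251.98 corr to row 225: 252.26
216 251.97 corr to row 225: 252.22
217 252.02 corr to row 225: 252.24
218 252.05 corr to row 225: 252.25
219 252.02 corr to row 225: 252.19
220 252.04 corr to row 225: 252.18
221 252.18 corr to row 225: 252.29
222 252.28 corr to row 225: 252.36
223 252.25 corr to row 225: 252.31
224 252.34 corr to row 225: 252.37
225 252.56 corr to row 225: 252.56
226 252.93 corr to row 225: 252.91
```

View pics/t17.png

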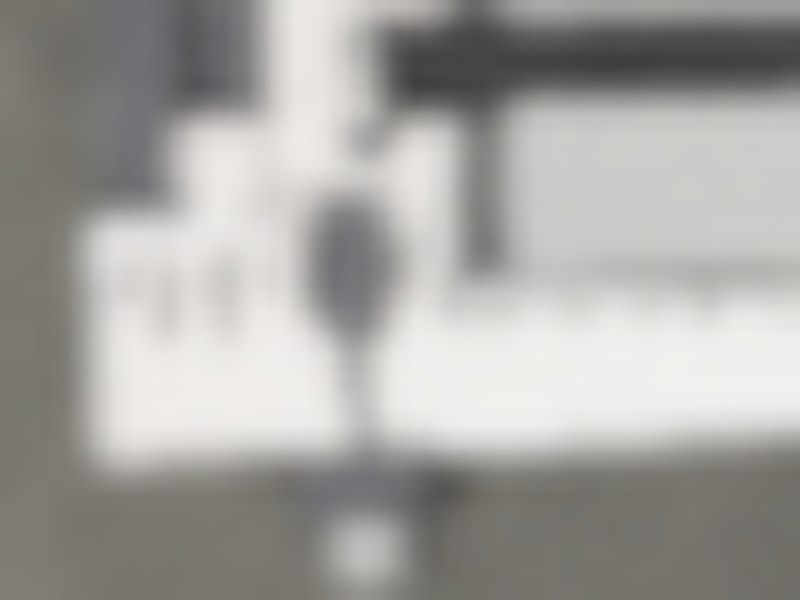

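View pics/s17.png

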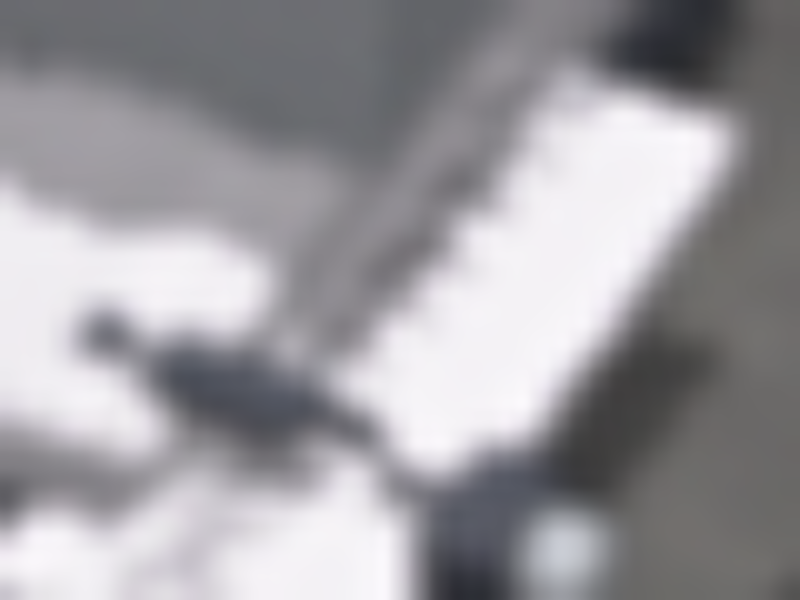

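Run:
```python
from h import *
a=imaging.read_camera('scene');b=imaging.read_camera('top')
th=np.radians(1.6); ex=np.array([np.cos(th),np.sin(th),0])
def solve(top,sc):
    rows=[];rhs=[]
    for p,rc in((b,top),(a,sc)):
        c,d=ray(p,rc); n=np.cross(d,ex); n/=np.linalg.norm(n); rows.append(n);rhs.append(n@c)
    rows.append([1,0,0]);rhs.append(.49)
    return np.linalg.solve(np.array(rows),rhs)
print('ptr',solve((222,252.28),(276,302)),solve((222,252.28),(276.4,303)))
print('blade',solve((225,252.64),(278.85,304.5)),solve((225.5,252.8),(278.85,304.5)))
for z in (.045,.046): print(at_z(b,(222.5,252.3),z))
```

```text
ptr [ 0.49       -0.0049642   0.04446228] [ 0.49       -0.00492713  0.04426228]
blade [ 0.49       -0.0046305   0.03852714] [ 0.49       -0.00498087  0.03815231]
[ 0.49693448 -0.00488112  0.045     ]
[ 0.49692884 -0.00506662  0.046     ]
```

Pointer y ≈ −5.0 mm and blade y ≈ −4.6 to −5.0 mm, so they agree. I'll release the knob and lift off.

```bash
python3 -m crank '[[0,0,0,0,0,0,0.3],[0,0,0,0,0,0,0.4],[0,0,0,0,0,0,0.4],[0,0,0,0,0,0,0.4],[0,0,-0.15,0,0,0,0.4],[0,0,-0.35,0,0,0,0.4],[0,0,-0.6,0,0,0,0.4],[-0.3,0.1,-0.8,0,0,0,0.4],[-0.5,0.2,-0.8,0,0,0,0.4],[-0.5,0.2,-0.8,0,0,0,0.4],[-0.5,0.2,-0.8,0,0,0,0.4]]'; python3 ck.py 18; python3 al.py m18.npy; python3 -c "
from h import *
a=imaging.read_camera('scene');b=imaging.read_camera('top');save(a,'s19.png',(180,120,440,320),3);save(b,'t19.png',(220,130,430,270),3.6)"
```

```text
time: 25.35
eef_pos: [0.4659, -0.3493, 0.2364]
tcp_rot: [1.0, 0.013, -0.0, -0.0]
contact_force: [0.7, -0.0, 0.2]
opening: 0.403
0.11981484606712046 -146.68852011984788
t 25.35 [ 0.4659 -0.3493  0.2364] yaw 1.52 z [-0.e+00  7.e-04 -1.e+00] F [ 0.7 -0.   0.2] op 0.403
215 [231 221 215 209 187 153 144 158 191 218 218 193 141 135]
216 [231 228 222 207 170 130 121 137 173 206 213 194 141 131]
217 [220 226 222 208 161 122 119 127 156 193 209 193 140 128]
218 [208 220 217 208 160 121 118 125 150 192 211 190 155 151]
219 [205 222 221 212 164 126 122 129 161 202 216 198 191 192]
220 [210 228 231 220 184 143 129 140 182 220 224 211 209 210]
221 [219 232 237 231 212 176 146 159 202 230 234 229 229 229]
222 [232 237 239 237 230 207 172 187 222 236 239 239 238 238]
223 [237 238 239 239 235 219 186 198 230 238 240 240 240 240]
224 [238 238 239 238 237 224 195 201 231 239 240 240 240 240]
225 [238 239 238 239 237 228 203 199 228 236 237 239 240 240]
226 [232 231 230 230 229 221 199 185 207 216 222 229 232 232]
227 [198 195 192 191 190 185 166 151 165 170 175 185 190 193]

268 [243 240 236 227 191 1
[... 941 characters left out ...]
1 239 239 225 193 157 117  94  92  92  92 105]
281 [211 202 206 216 228 238 244 245 243 241 231 177 115  91  92  92  99 135]
282 [198 206 225 234 239 243 244 243 244 246 239 177 103  80  83  84 103 153]
283 [199 214 233 242 244 244 243 242 244 246 240 177  95  62  64  67  99 150]
215 251.99 corr to row 225: 252.27
216 251.98 corr to row 225: 252.23
217 252.02 corr to row 225: 252.25
218 252.06 corr to row 225: 252.25
219 252.03 corr to row 225: 252.19
220 252.04 corr to row 225: 252.18
221 252.19 corr to row 225: 252.30
222 252.27 corr to row 225: 252.35
223 252.26 corr to row 225: 252.32
224 252.35 corr to row 225: 252.38
225 252.54 corr to row 225: 252.54
226 252.95 corr to row 225: 252.93
```

View pics/t19.png

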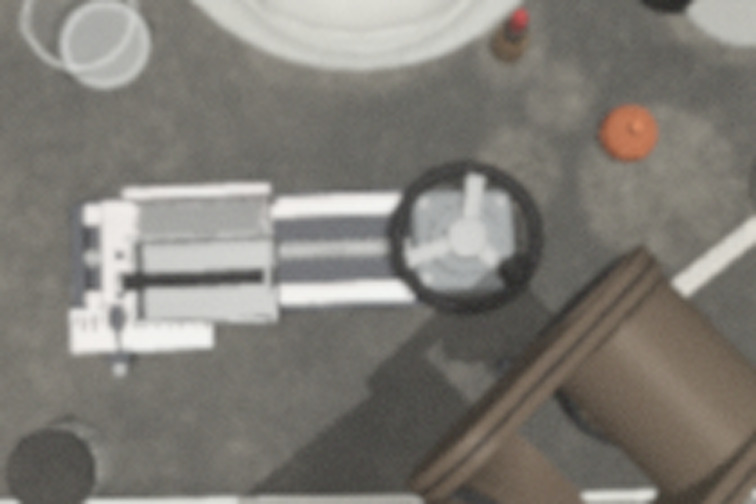

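View pics/s19.png

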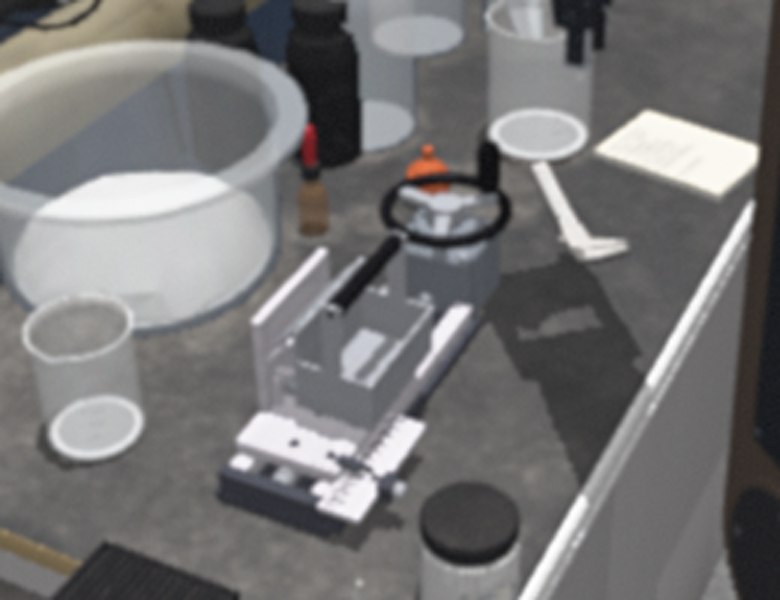

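The tray hangs level, the pointer is opposite the blade, nothing else has moved and the arm is clear. Handing in.

```bash
python3 -c "
from plant import ticket
print(ticket.sign_off())"
```

```text
the job is handed in; nothing more can be done
None
```

The tray hangs on the carriage's cleat and is released. The carriage is cranked so its pointer stands opposite the rider's blade, and the job is handed in at about 25.5 s on the clock. I turned the handwheel about 663°, roughly 29.5 mm of travel, then let go of the knob and lifted the arm clear.

- **Tray, first try:** The first lowering stopped about 10 mm high. It pressed on the rail or plate with about 32 N upward and 22 N toward the robot, because the tray was a few mm too far back. I lifted it, came 4 mm forward, and it then went down freely to the hung height.
- **Tray, last checks:** The pictures show it level and square. It is centred sideways within about 2 mm, and its rear wall is about 30 mm from the plate, as expected. One rougher measurement of the bar came out about 3 mm forward of its nominal place, still inside the 6 mm limit.
- **Pointer and blade:** Combining both cameras puts the pointer at y ≈ −5.0 mm and the blade between −4.6 and −5.0 mm. The thumbscrew suggests −3.9 mm. The top picture alone, taken as if both were at the same height, would put the pointer about 1 mm past the blade. I trusted the two-camera result, which shows the blade about 7 mm lower; every estimate is within the 2 mm limit.
- **After letting go:** The pointer did not move when I released the knob, the measured force on the tool was near zero, and the rider and the bystanders looked undisturbed.

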